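# Pack the seasoning caddy and hang its herb board by the S-hook

## Task

Get the seasoning caddy ready to carry out: slide its aluminium check bar back to the parking deck at the end by the rail, stand every seasoning jar that is on the worktop upright in the caddy's slots so that nothing sticks up above its rim (one slot has a raised cork floor and is too shallow for the tall jars), and only when all are in, slide the check bar from the deck over them, all the way to the other end. Also take the S-hook off the caddy's rail, pass it through the hole of the herb board, lift the board out of its stand with the hook, never touching the board with the gripper, and hang hook and board on the caddy's rail, hanging free and still. Leave the mug and the tumbler where they stand.

Things in the scene. Friction and masses are not known exactly. Their poses are not given: they have to be found in the camera images.
- caddy: fixed open wooden box 142 (x) x 292 (y) mm, rim 117 mm up, walls 6 mm; origin: centre of its underside. From its -y end: a closed deck 62 mm long just below the rim (bar parks there), then four slots, 130 mm long in x, 52 mm (slot0) or 50 mm wide in y; up to 56 mm above the worktop ledges narrow each to a pocket 48 mm long in x at its middle. Beyond the -y end a round utensil rail runs along x
- slot0 (a point): centre of the floor of the shallow slot (cork, 21 mm above the worktop, so 96 mm below the rim)
- slot1 (a point): centre of the floor of a deep slot (6 mm above the worktop, 111 mm below the rim)
- slot2 (a point): centre of the floor of the next deep slot, as slot1
- slot3 (a point): centre of the floor of the last deep slot, at the +y end, as slot1
- rail_mid (a point): top of the utensil rail at its middle, axes as the caddy's. Round bar, 8 mm diameter, along x, 160 mm free between its two posts, top 215 mm above the worktop, 75 mm beyond the box's -y end; posts rise no more than 3 mm above it
- bar (a joint): travel of the check bar along the caddy's y in m: 0 at its parking stop over the deck (parked: under 0.03), 0.249 at the stop at the +y end; starts somewhere between, over the slots. It stays where it is left; about 2 N of friction. Its underside runs 3 mm above the rim, so a jar that stands proud blocks it
- bar_grip (a point): on the red grip block of the check bar (block 18 in x, 14 in y, 30 mm tall, standing on the 8 mm thick bar): on its middle line, 14 mm below its top and 16 mm above the bar
- hook: flat S-hook in its own y-z plane, 8 mm thick (x), 0.05 kg. Origin: underside of its top bend, where it rests on the rail. Top mouth y -8 to 8 mm; shank at y -14 to -8; tip at y 8 to 14 reaching 12 mm down. The shank crosses to the +y side 33 to 55 mm below the origin. Starts hanging on the rail, axes nearly parallel to the caddy's; leaves it by rising 12 to 23 mm, then moving along its own -y
- hook_low (a point): on the hook, 78 mm below its origin: top of the bottom bend's 6 mm thick bar, where the board's hole comes to rest. Bottom mouth y -8 to 8 mm; shank at y 8 to 14; upturned tip at y -14 to -8, rising to 9 mm above this point. The tip enters a hole when the hook moves along its own -y
- board: small wooden herb board, 90 (x) x 6 (y) x 110 (z) mm, 0.09 kg, standing upright in its stand; origin at the middle of its lower edge, z up. One round hole through it (along y), 26 mm in diameter
- board_hole (a point): centre of the board's hole, 89 mm above its lower edge, 21 mm below its upper edge
- stand: dark wooden stand, standing loose on the worktop (0.8 kg), 120 (x) x 70 (y) x 32 mm, origin at the centre of its underside; a slot 7.8 mm wide and 24 mm deep along its x holds the board, 8 mm above the worktop
- spice_a: a round spice jar with a black screw cap, 41 mm diameter, 105 mm tall, 0.11 kg; origin at the centre of its underside, z up; stands on the worktop at the start, may be absent
- spice_b: a round spice jar with a black screw cap, 41 mm diameter, 105 mm tall, 0.11 kg; origin at the centre of its underside, z up; stands on the worktop at the start, may be absent
- spice_c: a round spice jar with a black screw cap, 41 mm diameter, 105 mm tall, 0.11 kg; origin at the centre of its underside, z up; stands on the worktop at the start, may be absent
- salt_shaker: round salt shaker with a grey domed top, 44 mm diameter up to 66 mm height, then tapering to 34 mm, 90 mm tall, 0.1 kg; origin at the centre of its underside, z up; may be absent
- mug: striped mug, 84 mm, 91 mm tall, handle along its +y; leave alone; origin at the centre of its underside
- tumbler: glass tumbler, 81 mm, 91 mm tall; leave alone; origin at the centre of its underside
- hook_tab (a point): middle of the red plastic grip tab on top of the hook: tab 10 (x) x 24 (y) mm, reaching from 6 to 44 mm above the hook's origin; this point is 25 mm above it

How it is judged:
On the way, in this order (a step that is already met when the one before it is completed fails the run):
1. all jars stand in the slots below the rim while the check bar is still at its parking end (x of spice_a in the frame of caddy between -0.02 and 0.02 m and y of spice_a in the frame of caddy between -0.074 and 0.142 m and z of each of spice_a, spice_b, spice_c in the frame of caddy below 0.0115 m and angle between each of spice_a, spice_b, spice_c, salt_shaker's own z axis and vertical below 0.2 rad and x of spice_b in the frame of caddy between -0.02 and 0.02 m and y of spice_b in the frame of caddy between -0.074 and 0.142 m and x of spice_c in the frame of caddy between -0.02 and 0.02 m and y of spice_c in the frame of caddy between -0.074 and 0.142 m and x of salt_shaker in the frame of caddy between -0.02 and 0.02 m and y of salt_shaker in the frame of caddy between -0.074 and 0.142 m and z of salt_shaker in the frame of caddy below 0.026 m and value of joint bar below 0.045 m), for 0.2 s.
2. the check bar is slid over them to the far stop (x of spice_a in the frame of caddy between -0.02 and 0.02 m and y of spice_a in the frame of caddy between -0.074 and 0.142 m and z of each of spice_a, spice_b, spice_c in the frame of caddy below 0.0115 m and angle between each of spice_a, spice_b, spice_c, salt_shaker's own z axis and vertical below 0.2 rad and x of spice_b in the frame of caddy between -0.02 and 0.02 m and y of spice_b in the frame of caddy between -0.074 and 0.142 m and x of spice_c in the frame of caddy between -0.02 and 0.02 m and y of spice_c in the frame of caddy between -0.074 and 0.142 m and x of salt_shaker in the frame of caddy between -0.02 and 0.02 m and y of salt_shaker in the frame of caddy between -0.074 and 0.142 m and z of salt_shaker in the frame of caddy below 0.026 m and value of joint bar above 0.243 m), for 0.2 s.
At the end, for the whole second after the job is handed in: all jars present stand upright (0.2 rad) in the slots, tops below the rim; check bar within 6 mm of its far stop; hook on the rail (within 12 mm across it), board hanging by its hole from the hook, within 0.25 rad of upright, clear of stand and worktop, under 0.1 m/s (all of step 2 and x of hook in the frame of rail_mid between -0.07 and 0.07 m and y of hook in the frame of rail_mid between -0.012 and 0.012 m and z of hook in the frame of rail_mid between -0.006 and 0.008 m and distance between hook_low and board_hole below 0.022 m and contact force between board and hook above 0.2 N and contact force between hook and caddy above 0.3 N and angle between board's own z axis and vertical below 0.25 rad and contact force between board and stand below 0.05 N and linear speed of board below 0.1 m/s and height (world z) of board above 0.02 m); the robot touches nothing.
It fails at once if the gripper presses on the herb board (contact force between the fingers and board above 1 N).
It fails at once if the mug is pushed or tipped (distance of mug from where it was at the start of the episode above 0.03 m or angle between mug's own z axis and vertical above 0.4 rad).
It fails at once if the tumbler is pushed or tipped (distance of tumbler from where it was at the start of the episode above 0.03 m or angle between tumbler's own z axis and vertical above 0.4 rad).
Of spice_a, spice_b, spice_c, salt_shaker only 3 to 4 are there at a start; the rules pass over those that are not, and their reading is None.
At some moment in a run one of stand may be knocked a few centimetres aside while the robot is not near it.
It also fails if it takes over 200 s, if anything falls off the work surface, if the arm or the gripper's body presses on something with over 40 N, if the wrist force passes 120 N, or if a joint passes its speed limit or range.

## Robot

A 6-joint arm with a two-finger parallel gripper is mounted at the origin on a cart in front of the work surface, level with it; the furniture and walls round the work are solid. World frame = base frame: x ahead of the robot, y to its left, z up, the work surface at z = 0. Lengths are in m, angles in rad, forces in N, time in s.
With the tool pointing down it reaches from about 0.425 to 0.95 m from the base axis. Payload 3.5 kg.
Tool frame: the origin (TCP) lies at the very end of the fingers, on their centre line; the grasp point (between the pads) lies ctrl.tcp_to_grasp behind it (ctrl.tcp_to_grasp is the distance from the TCP to the grasp point, in m); z points along the fingers, y is the line along which they close (so a half turn about z gives the same grasp; the last joint's range is limited). The gripper opens to 85 mm and grips with 20 to 120 N. Pads are 22 mm wide; open, the fingers measure 114 mm over their backs; the gripper's body (76 mm by 85 mm) begins 54 mm behind the grasp point. The pads swing forward as they close: fully open they stand 13 mm farther back than shut.
Start: joints at [-1.425, 0.286, 1.577, -0, 1.279, -0.15], TCP at [0.197, -0.646, 0.231] pointing down, gripper open.
Joint ranges: [-2.77, 2.77], [-0.9, 2.22], [0.21, 2.48], [-1.53, 4.67], [0.24, 2.81], [-2.84, 2.84]. Speed limits (rad/s): [2.79, 2.79, 3.14, 3.14, 3.14, 3.14].

## Interface

Orientations are given as a unit quaternion [x, y, z, w].
In Python, from plant import ctrl gives the robot as it stands.
- The arm moves only by the shell command python3 -m inch 'ROWS' [FORCE]. ROWS is JSON, a list of rows, each an object with "slide": the shift along the tool's x, y, z in cm, a list of three; "turn": the turn about the tool's z in rad; "grip": the finger opening in cm, from 0 to 8.54. A call has 1 to 20 rows; each row is the pose to reach, as a shift and turn from the pose commanded when the call began, along the tool's axes at that moment; what a row does not reach only later rows make up. A row lasts 1/10 s, in which the tool goes at most 50 mm and 8.59 degrees, less where a joint would pass 70% of its speed; a pose out of reach is approached as far as the arm can. A call with a gripper value outside its range is refused whole. The fingers move at their own pace and stop on an object; FORCE is the grip in N (left out, the last holds). Time passes only in rows, so rows that repeat a pose let the fingers close. It gives the time, the measured TCP pose, the force, the opening and the grip force at its end, in the units of the state.
- ctrl.get_state(): the state, without advancing time (a new reading comes with each control period).
- ctrl.read_camera(name): name is "side" or "top" or "wrist"; returns (picture, depth): 420x560x3 uint8, red, green, blue; 420x560 float32, m along the optical axis (not along the pixel's ray), 0 where there is no reading.
- ctrl.camera_info(name): a dict with "K" (3x3 intrinsics, pixels), "camera_from_world" (4x4, takes a point from world to camera coordinates); the wrist camera has in their place "T_tool_cam" (4x4, takes a point from camera to tool coordinates, whose origin is the TCP and whose axes are the flange's). Camera axes: x right, y down, z forward; pixel columns grow to the right and rows downward; lengths in m; the calibration is good to about 2 mm. The wrist camera is an equidistant fisheye: a pixel r from the principal point sees the ray r / f radians off the axis. A picture is of the moment at which its call begins: read the wrist's pose just before it. camera_info takes no time and is no camera call.
- ctrl.sign_off(): hands the job in; it is judged then, once.
The state is a dict: "time": time; "qpos": joint angles; "dq": joint speeds; "joint_efforts": joint torques, N m; "eef_pos": TCP position; "tcp_rot": TCP orientation; "contact_force": force on the tool from outside, world axes, zero at the start; "wrist_torque": the same for the moment, N m; "opening": opening from 0.0 (shut) to 1.0 (fully open); "finger_force": force on a finger pad.
Only numpy, scipy, OpenCV 4.12 (cv2) and the standard library are available. Lean on these libraries where they do the work, as an engineer would, in place of code of your own. Each camera call takes 0.05 s, during which the arm holds its last target. There are 200 camera calls.

## Working session

There is one attempt and no reset: what is moved stays moved. The work goes in short steps, Python scripts to look and compute and a shell command to move; the robot and the scene stay as the last step left them, time stands still between calls to the robot, and variables do not carry over. Pictures are saved under pics/ and viewed, at most 15 in all, crops included, and the job is handed in when it is done.

```bash
ls; mkdir -p pics; python3 - <<'E'
from plant import ctrl
import cv2,numpy as np
s=ctrl.get_state();print(s['eef_pos'],s['tcp_rot'],s['opening'],ctrl.tcp_to_grasp)
for n in ('top','side'):
    p,d=ctrl.read_camera(n);cv2.imwrite(f'pics/{n}0.png',p[:,:,::-1]);np.savez(f'{n}0.npz',p=p,d=d)
    i=ctrl.camera_info(n);print(n,np.round(i['K'],1).tolist(),np.round(i['camera_from_world'],4).tolist())
print({k:np.round(v,4).tolist() for k,v in ctrl.camera_info('wrist').items() if not isinstance(v,str)})
E
```

```text
pics
[ 0.19669731 -0.64501636  0.22991685] [ 9.89081928e-01  1.47361810e-01  5.05071941e-06 -1.19863798e-03] 0.9987131225852832 0.0187
top [[449.2, 0.0, 279.5], [0.0, 449.2, 196.2], [0.0, 0.0, 1.0]] [[0.1425, -0.9898, 0.0063, -0.0812], [-0.9309, -0.1362, -0.3389, 0.6001], [0.3363, 0.0424, -0.9408, 1.0724], [0.0, 0.0, 0.0, 1.0]]
side [[468.3, 0.0, 279.3], [0.0, 468.3, 212.4], [0.0, 0.0, 1.0]] [[-0.973, -0.2299, 0.0203, 0.5538], [-0.1287, 0.4673, -0.8747, 0.2315], [0.1916, -0.8537, -0.4843, 1.4452], [0.0, 0.0, 0.0, 1.0]]
{'K': [[325.1923, 0.0, 279.8429], [0.0, 325.1923, 209.7959], [0.0, 0.0, 1.0]], 'T_tool_cam': [[-0.0002, -0.951, -0.3093, 0.0796], [1.0, -0.0003, 0.0002, -0.0002], [-0.0003, -0.3093, 0.951, -0.1419], [0.0, 0.0, 0.0, 1.0]]}
```

View pics/top0.png

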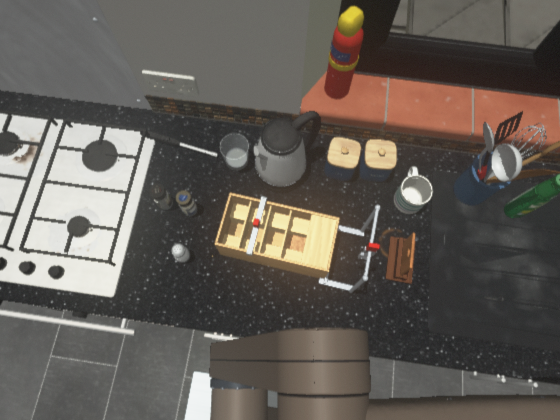

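View pics/side0.png

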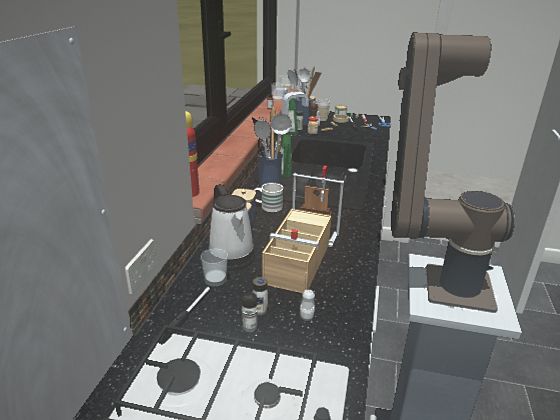

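The top view shows the caddy with its bar at (257,223), the tab at (373,246), and the board and stand at (400,260). Two spice jars are at (162,198) and (187,203), and the salt shaker is at (181,253). The mug is at (412,192) and the tumbler at (235,150). The side view agrees: three jars.

```bash
cat > h.py <<'E'
import numpy as np,cv2
from plant import ctrl
from scipy.spatial.transform import Rotation as R
def cloud(n,d):
    i=ctrl.camera_info(n);K=i['K'];T=np.linalg.inv(i['camera_from_world'])
    v,u=np.indices(d.shape);P=np.stack([(u-K[0][2])/K[0][0]*d,(v-K[1][2])/K[1][1]*d,d],-1)
    return P@T[:3,:3].T+T[:3,3]
def ray(n,u,v,z):
    i=ctrl.camera_info(n);K=np.array(i['K']);T=np.linalg.inv(i['camera_from_world'])
    r=T[:3,:3]@np.linalg.solve(K,[u,v,1]);c=T[:3,3];return c+r*(z-c[2])/r[2]
def tool():
    s=ctrl.get_state();return np.array(s['eef_pos']),R.from_quat(s['tcp_rot'])
def rows(target,yawdeg=None):
    "slide in cm along tool axes to target TCP; turn to bring tool y axis to world yaw (mod pi)"
    p,r=tool();sl=r.inv().apply(np.array(target)-p)*100
    out=[np.round(sl,2).tolist()]
    if yawdeg is not None:
        y=r.apply([0,1,0]);a=np.degrees(np.arctan2(y[1],y[0]));t=-(yawdeg-a);t=(t+90)%180-90
        out.append('turn %.3f'%np.radians(t)); out.append('q6 %.2f'%ctrl.get_state()['qpos'][5])
    return out
def wristcloud(d):
    i=ctrl.camera_info('wrist');K=np.array(i['K']);T=np.array(i['T_tool_cam'])
    v,u=np.indices(d.shape);x=u-K[0,2];y=v-K[1,2];rr=np.hypot(x,y)+1e-9;th=rr/K[0,0]
    t=np.tan(th);P=np.stack([x/rr*t*d,y/rr*t*d,d],-1)
    p,r=tool();M=r.as_matrix();return (P@T[:3,:3].T+T[:3,3])@M.T+p
E
python3 - <<'E'
from h import *
W={n:np.load(n+'0.npz') for n in('top','side')}
pc=cloud('top',W['top']['d']);p=W['top']['p'];d=W['top']['d']
for n in W:
    q=cloud(n,W[n]['d']);print(n,'ground',np.percentile(q[...,2][(abs(q[...,2])<.02)&(W[n]['d']>0)&(abs(q[...,1])<.5)],[10,50,90]).round(4))
hsv=cv2.cvtColor(p,cv2.COLOR_RGB2HSV)
red=((hsv[...,0]<6)|(hsv[...,0]>174))&(hsv[...,1]>170)&(hsv[...,2]>90)
n,l,st,c=cv2.connectedComponentsWithStats(red.astype(np.uint8))
for k in range(1,n):
    if st[k,4]>8: print('red',st[k],c[k].round(1),np.median(pc[l==k],0).round(4),pc[l==k][:,2].max().round(3))
# rim
m=(abs(pc[...,2]-.116)<.006)&(d>0)&(pc[...,0]>.4)
v,u=np.nonzero(m);s=(u>205)&(u<350)&(v>180)&(v<285);P=pc[v[s],u[s],:2].astype(np.float32)
print('rim',len(P),cv2.minAreaRect((P*1000)))
# jars
m=(pc[...,2]>.03)&(pc[...,2]<.13)&(d>0)
n,l,st,c=cv2.connectedComponentsWithStats(m.astype(np.uint8))
for k in range(1,n):
    if 30<st[k,4]<6000 and c[k][0]<460: Q=pc[l==k];t=Q[Q[:,2]>Q[:,2].max()-.008];print(st[k],c[k].round(),'zmax',Q[:,2].max().round(3),'topmean',t.mean(0).round(4),len(t))
im=np.hstack([cv2.resize(W['top']['p'][170:300,140:270],(390,390),interpolation=2),cv2.resize(W['top']['p'][170:300,300:430],(390,390),interpolation=2)])
cv2.imwrite('pics/c1.png',im[:,:,::-1])
E
```

```text
top ground [-0.0039 -0.0003  0.0061]
side ground [-0.0036 -0.0005  0.0063]
red [334  28  29  19 300] [348.2  38.7] [ 0.8986 -0.1069  0.3838] 1.213
red [253 219   6   7  27] [255.6 222. ] [0.5122 0.0512 0.1557] 1.213
red [369 243  11   6  47] [374.1 245.4] [ 0.4678 -0.2216  0.2575] 1.213
rim 1924 ((507.69952392578125, -2.474700927734375), (291.9554138183594, 150.19705200195312), 84.45443725585938)
[   0   68  301   55 5391] [151.  96.] zmax 0.13 topmean [0.8664 0.4123 0.1261] 458
[   0  110   54  140 1212] [ 22. 165.] zmax 0.056 topmean [0.625  0.7407 0.0496] 391
[  19  119  129  146 2743] [ 84. 190.] zmax 0.055 topmean [0.5694 0.5468 0.0491] 1251
[ 320  118  166   32 1689] [402. 134.] zmax 0.13 topmean [ 0.8378 -0.2908  0.126 ] 241
[303 121  10   7  39] [309. 124.] zmax 0.097 topmean [ 0.8456 -0.0495  0.0936] 3
[ 255  129   64   59 1055] [285. 168.] zmax 0.13 topmean [ 0.6999 -0.0012  0.1259] 102
[220 134  29  34 552] [234. 149.] zmax 0.094 topmean [0.74   0.1528 0.0895] 90
[ 325  137   36   41 1123] [342. 157.] zmax 0.118 topmean [ 0.7589 -0.1493  0.1151] 40
[ 361  140   36   39 1184] [378. 158.] zmax 0.122 topmean [ 0.7684 -0.2497  0.1168] 33
[ 86 155   9  13  32] [ 90. 161.] zmax 0.034 topmean [0.6596 0.5613 0.0314] 32
[396 167  37  44 751] [414. 190.] zmax 0.094 topmean [ 0.6824 -0.354   0.0895] 137
[149 184  22  23 347] [160. 195.] zmax 0.109 topmean [0.5742 0.3286 0.1046] 167
[176 191  20  23 327] [185. 202.] zmax 0.111 topmean [0.5651 0.2562 0.1052] 125
[ 215  193  125   85 5981] [279. 235.] zmax 0.13 topmean [0.5106 0.0517 0.1265] 268
[362 218  10  13  48] [366. 224.] zmax 0.129 topmean [ 0.5699 -0.229   0.1255] 5
[395 233  20  46 513] [406. 256.] zmax 0.122 topmean [ 0.5051 -0.341   0.1174] 81
[172 244  18  18 243] [180. 253.] zmax 0.092 topmean [0.4316 0.2453 0.0871] 62
[351 283   8   9  36] [354. 287.] zmax 0.129 topmean [ 0.4007 -0.212   0.1246] 3
```

View pics/c1.png

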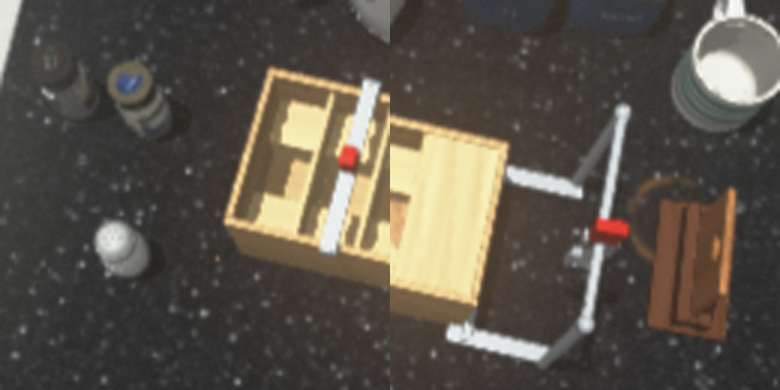

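The crop shows the bar's red block over slot2, slot0's cork, the tab on the rail, and the board (edge-on) in its stand. The caddy yaw is about -5.5° with its centre at (0.508,-0.0025). The block's position projects onto the caddy middle line, which supports this.

```bash
cat >> h.py <<'E'
C0=np.array([.5077,-.0025]);A=np.radians(-5.5)
def cw(x,y,z=0):
    return np.array([C0[0]+x*np.cos(A)-y*np.sin(A),C0[1]+x*np.sin(A)+y*np.cos(A),z])
def wc(p):
    d=np.array(p)[...,:2]-C0;return np.stack([d[...,0]*np.cos(A)+d[...,1]*np.sin(A),-d[...,0]*np.sin(A)+d[...,1]*np.cos(A)],-1)
E
python3 - <<'E'
from h import *
print(rows([.512,.051,.33],-5.5),ctrl.get_state()['qpos'])
for n,q in dict(a=(.5742,.3286),b=(.5651,.2562),salt=(.4316,.2453)).items(): print(n,wc(q))
# refine jar tops: blob bbox-centre rays in top view, caps, via top disc mask
W=np.load('top0.npz');pc=cloud('top',W['d'])
for n,(u0,u1,v0,v1),z in (('a',(145,178,180,215),.105),('b',(172,202,186,220),.105),('s',(168,196,240,270),.09)):
    Q=pc[v0:v1,u0:u1].reshape(-1,3);Q=Q[(Q[:,2]>z-.012)&(Q[:,2]<z+.012)]
    r=cv2.minEnclosingCircle((Q[:,:2]*1000).astype(np.float32));print(n,r)
E
```

```text
[[50.45, -57.42, -9.85], 'turn -1.179', 'q6 -0.15'] [-1.42499521e+00  2.87100525e-01  1.57803665e+00  3.56392801e-05
  1.27861664e+00 -1.49963695e-01]
a [0.03445932 0.33594942]
b [0.03234045 0.26301054]
salt [-0.09950023  0.23936532]
a ((565.4522094726562, 307.67279052734375), 42.64902877807617)
b ((565.5130615234375, 255.6713409423828), 20.35721778869629)
s ((431.8281555175781, 244.34251403808594), 16.320676803588867)
```

```bash
python3 -m inch '[{"slide":[0,0,-5],"turn":0,"grip":5},{"slide":[0,0,-10],"turn":0,"grip":5},{"slide":[3.2,-3.6,-10],"turn":-0.09,"grip":5},{"slide":[6.4,-7.2,-10],"turn":-0.18,"grip":5},{"slide":[9.6,-10.8,-10],"turn":-0.27,"grip":5},{"slide":[12.8,-14.4,-10],"turn":-0.36,"grip":5},{"slide":[16,-18,-10],"turn":-0.45,"grip":5},{"slide":[19.2,-21.6,-10],"turn":-0.54,"grip":5},{"slide":[22.4,-25.2,-10],"turn":-0.63,"grip":5},{"slide":[25.6,-28.8,-10],"turn":-0.72,"grip":5},{"slide":[28.8,-32.4,-10],"turn":-0.81,"grip":5},{"slide":[32,-36,-10],"turn":-0.9,"grip":5},{"slide":[35.2,-39.6,-10],"turn":-0.99,"grip":5},{"slide":[38.4,-43.2,-10],"turn":-1.08,"grip":5},{"slide":[41.6,-46.8,-10],"turn":-1.18,"grip":5},{"slide":[44.8,-50.4,-10],"turn":-1.18,"grip":5},{"slide":[48,-54,-10],"turn":-1.18,"grip":5},{"slide":[50.45,-57.4,-10],"turn":-1.18,"grip":5},{"slide":[50.45,-57.4,-10],"turn":-1.18,"grip":5},{"slide":[50.45,-57.4,-10],"turn":-1.18,"grip":5}]' 40
python3 - <<'E'
from h import *
p,d=ctrl.read_camera('wrist');cv2.imwrite('pics/w1.png',p[:,:,::-1]);np.savez('w1.npz',p=p,d=d)
pc=wristcloud(d)
hsv=cv2.cvtColor(p,cv2.COLOR_RGB2HSV)
red=((hsv[...,0]<6)|(hsv[...,0]>174))&(hsv[...,1]>170)&(hsv[...,2]>70)
n,l,st,c=cv2.connectedComponentsWithStats(red.astype(np.uint8))
for k in range(1,n):
    if st[k,4]>15:
        Q=pc[l==k];t=Q[Q[:,2]>np.percentile(Q[:,2],90)-.006];print(st[k],t.mean(0).round(4),t.min(0).round(4),t.max(0).round(4))
m=(abs(pc[...,2]-.116)<.006)&(d>0)&(abs(wc(pc)[...,0])<.085)&(abs(wc(pc)[...,1])<.16)
print('rim',m.sum(),cv2.minAreaRect((pc[m][:,:2]*1000).astype(np.float32)))
print(rows([.512,.051,.131],-5.5),ctrl.get_state()['qpos'].round(2))
E
```

```text
time: 2.1
eef_pos: [0.5118, 0.0513, 0.3306]
tcp_rot: [0.739, 0.674, -0.001, -0.0]
contact_force: [0.5, -0.3, -0.1]
opening: 0.587
finger_force: 0.0
[274 176  18  17 268] [0.5145 0.0532 0.1601] [0.5057 0.0444 0.152 ] [0.5227 0.1298 0.4726]
[543 250  17  49 576] [ 0.8837 -0.1081  0.1941] [ 0.5194 -0.1345  0.1835] [0.901  0.1298 0.4726]
rim 7141 ((509.04296875, -3.110504150390625), (291.93328857421875, 150.10305786132812), 84.44170379638672)
[[0.08, 0.05, 19.97], 'turn 0.002', 'q6 -0.00'] [-0.1  -0.14  1.84 -0.    1.43 -0.  ]
```

View pics/w1.png

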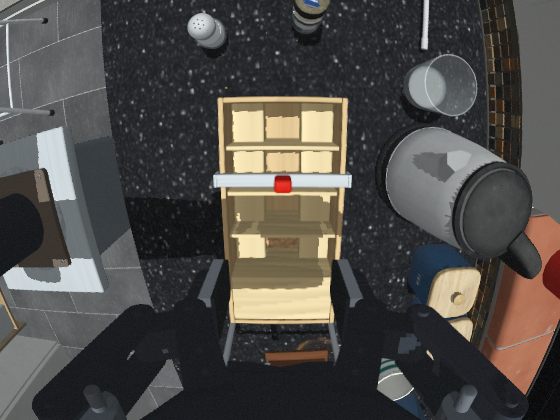

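The wrist view shows the bar block at (282,183) and the caddy straight under the tool, with slots as expected and the fingers clear.

```bash
sed -i 's/^C0=np.array.*;A=/C0=np.array([.5085,-.003]);A=/' h.py
python3 -m inch '[{"slide":[0.1,0.2,5],"turn":0,"grip":5},{"slide":[0.1,0.2,10],"turn":0,"grip":5},{"slide":[0.1,0.2,15],"turn":0,"grip":5},{"slide":[0.1,0.2,18],"turn":0,"grip":5},{"slide":[0.1,0.2,19.8],"turn":0,"grip":5},{"slide":[0.1,0.2,19.8],"turn":0,"grip":5},{"slide":[0.1,0.2,19.8],"turn":0,"grip":0},{"slide":[0.1,0.2,19.8],"turn":0,"grip":0},{"slide":[0.1,0.2,19.8],"turn":0,"grip":0},{"slide":[0.1,0.2,19.8],"turn":0,"grip":0},{"slide":[0.1,0.2,19.8],"turn":0,"grip":0},{"slide":[0.1,0.2,19.8],"turn":0,"grip":0}]' 30
python3 -m inch '[{"slide":[-2,0,0],"turn":0,"grip":0},{"slide":[-4,0,0],"turn":0,"grip":0},{"slide":[-6,0,0],"turn":0,"grip":0},{"slide":[-8,0,0],"turn":0,"grip":0},{"slide":[-10,0,0],"turn":0,"grip":0},{"slide":[-12,0,0],"turn":0,"grip":0},{"slide":[-14,0,0],"turn":0,"grip":0},{"slide":[-15.5,0,0],"turn":0,"grip":0},{"slide":[-16.2,0,0],"turn":0,"grip":0},{"slide":[-16.2,0,0],"turn":0,"grip":0}]'
```

```text
time: 3.35
eef_pos: [0.5141, 0.0509, 0.1355]
tcp_rot: [0.74, 0.673, -0.0, 0.0]
contact_force: [-4.9, -0.8, 5.0]
opening: 0.201
finger_force: 31.1
time: 4.35
eef_pos: [0.4989, -0.1118, 0.1355]
tcp_rot: [0.74, 0.673, -0.001, 0.001]
contact_force: [-5.2, -1.0, 6.5]
opening: 0.2
finger_force: 31.2
```

```bash
python3 -m inch '[{"slide":[0,0,0],"turn":0,"grip":6.5},{"slide":[0,0,0],"turn":0,"grip":6.5},{"slide":[0,0,0],"turn":0,"grip":6.5},{"slide":[0,0,-5],"turn":0,"grip":6.5},{"slide":[0,0,-10],"turn":0,"grip":6.5}]'
python3 - <<'E'
from h import *
print(rows([.560,.225,.24],-5.5))
E
```

```text
time: 4.85
eef_pos: [0.4976, -0.1092, 0.2324]
tcp_rot: [0.74, 0.673, -0.001, -0.002]
contact_force: [1.3, -0.4, -0.7]
opening: 0.762
finger_force: 0.0
[[33.86, 3.05, -0.72], 'turn 0.001', 'q6 -0.32']
```

```bash
python3 -m inch '[{"slide":[4.8,0.4,-1],"turn":0,"grip":6.5},{"slide":[9.6,0.9,-1],"turn":0,"grip":6.5},{"slide":[14.4,1.3,-1],"turn":0,"grip":6.5},{"slide":[19.2,1.7,-1],"turn":0,"grip":6.5},{"slide":[24,2.2,-1],"turn":0,"grip":6.5},{"slide":[28.8,2.6,-1],"turn":0,"grip":6.5},{"slide":[33.8,3,-1],"turn":0,"grip":6.5},{"slide":[33.8,3,-1],"turn":0,"grip":6.5},{"slide":[33.8,3,-1],"turn":0,"grip":6.5}]'
cat >> h.py <<'E'
def jarscan(tag,z0,z1,cx,cy,r=.05):
    s=ctrl.get_state();p,d=ctrl.read_camera('wrist');pc=wristcloud(d);cv2.imwrite(f'pics/{tag}.png',p[:,:,::-1]);np.savez(tag+'.npz',p=p,d=d,pc=pc)
    m=(pc[...,2]>z0)&(pc[...,2]<z1)&(d>0)&(np.hypot(pc[...,0]-cx,pc[...,1]-cy)<r)
    Q=pc[m];
    if len(Q): print(tag,len(Q),'zmax',Q[:,2].max().round(3),'circ',cv2.minEnclosingCircle((Q[:,:2]*1000).astype(np.float32)),'mean',Q.mean(0).round(4))
    return pc
E
python3 - <<'E'
from h import *
pc=jarscan('w2',.098,.112,.5655,.2557,.04)
d=np.load('w2.npz')['d']
m=(pc[...,2]>.098)&(pc[...,2]<.112)&(d>0)
Q=pc[m&(np.hypot(pc[...,0]-.574,pc[...,1]-.3286)<.036)];print(len(Q),cv2.minEnclosingCircle((Q[:,:2]*1000).astype(np.float32)))
E
```

```text
time: 5.75
eef_pos: [0.5604, 0.225, 0.2428]
tcp_rot: [0.739, 0.674, -0.0, 0.0]
contact_force: [0.4, -0.6, -0.1]
opening: 0.76
finger_force: 0.0
w2 1613 zmax 0.107 circ ((567.0419311523438, 255.45701599121094), 20.306129455566406) mean [0.567  0.2561 0.1046]
1730 ((575.5796508789062, 327.1007080078125), 20.638090133666992)
```

View pics/w2.png

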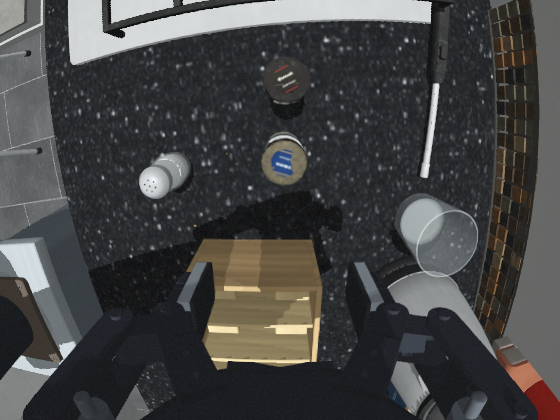

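Both spice jars (r 20.4 mm, 105 mm tall) and the shaker are confirmed. Next I grasp jar b.

```bash
python3 - <<'E'
from h import *
print(rows([.567,.2557,.059],-5.5))
E
```

```text
[[3.24, 0.36, 18.38], 'turn 0.002', 'q6 0.31']
```

```bash
python3 -m inch '[{"slide":[3.2,0.4,3],"turn":0,"grip":6.5},{"slide":[3.2,0.4,7],"turn":0,"grip":6.5},{"slide":[3.2,0.4,11],"turn":0,"grip":6.5},{"slide":[3.2,0.4,15],"turn":0,"grip":6.5},{"slide":[3.2,0.4,18.4],"turn":0,"grip":6.5},{"slide":[3.2,0.4,18.4],"turn":0,"grip":6.5},{"slide":[3.2,0.4,18.4],"turn":0,"grip":2},{"slide":[3.2,0.4,18.4],"turn":0,"grip":2},{"slide":[3.2,0.4,18.4],"turn":0,"grip":2},{"slide":[3.2,0.4,18.4],"turn":0,"grip":2},{"slide":[3.2,0.4,18.4],"turn":0,"grip":2}]' 40
python3 -m inch '[{"slide":[0,0,-4],"turn":0,"grip":2},{"slide":[0,0,-8],"turn":0,"grip":2},{"slide":[0,0,-12],"turn":0,"grip":2},{"slide":[0,0,-16],"turn":0,"grip":2},{"slide":[0,0,-16],"turn":0,"grip":2},{"slide":[0,0,-16],"turn":0,"grip":2}]'
python3 - <<'E'
from h import *
pc=jarscan('w3',.098,.112,.5756,.3271,.04)
p,r=tool();print('caddy xy of tcp',wc(p))
for n,y in (('slot3',.115),('slot2',.061),('slot1',.007),('slot0',-.048)): print(n,cw(0,y),rows([*cw(0,y)[:2],p[2]],-5.5))
d=np.load('w3.npz')['d'];c=wc(pc);m=(abs(pc[...,2]-.116)<.006)&(d>0)&(abs(c[...,0])<.08)&(abs(c[...,1])<.155)
print('rim',m.sum(),cv2.minAreaRect((pc[m][:,:2]*1000).astype(np.float32)),c[m].min(0),c[m].max(0))
E
```

```text
time: 6.9
eef_pos: [0.5694, 0.2554, 0.0618]
tcp_rot: [0.74, 0.673, 0.002, 0.001]
contact_force: [0.0, -1.6, 5.9]
opening: 0.471
finger_force: 43.0
time: 7.5
eef_pos: [0.568, 0.2553, 0.2204]
tcp_rot: [0.74, 0.673, 0.001, 0.0]
contact_force: [-0.0, -0.2, -1.9]
opening: 0.469
finger_force: 42.9
w3 1987 zmax 0.105 circ ((573.989501953125, 328.40234375), 20.295379638671875) mean [0.5738 0.3285 0.1025]
caddy xy of tcp [0.03342738 0.26242923]
slot3 [0.51952226 0.11147056 0.        ] [[-14.74, -3.36, 0.01], 'turn 0.001', 'q6 0.35']
slot2 [0.51434659 0.05771917 0.        ] [[-20.14, -3.37, 0.02], 'turn 0.001', 'q6 0.35']
slot1 [0.50917092 0.00396777 0.        ] [[-25.54, -3.37, 0.02], 'turn 0.001', 'q6 0.35']
slot0 [ 0.5038994  -0.05077902  0.        ] [[-31.04, -3.38, 0.02], 'turn 0.001', 'q6 0.35']
rim 155 ((513.292724609375, 92.6907958984375), (153.10418701171875, 42.97828674316406), 12.056615829467773) [-0.07205798  0.05212966] [0.07026739 0.1148526 ]
```

View pics/w3.png

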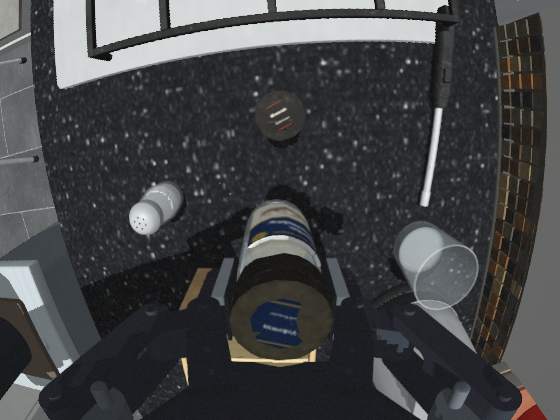

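The wrist view shows jar b held upright between the fingers, with jar a undisturbed at (280,117).

```bash
cat >> h.py <<'E'
def held(tag,top,half):
    "offset of held jar's cap top from TCP, along caddy axes"
    z=np.load(tag+'.npz');pc=z['pc'] if 'pc' in z else wristcloud(z['d']);p,r=tool();q=(pc-p)@r.as_matrix()
    m=(abs(q[...,0])<.035)&(abs(q[...,1])<half)&(abs(q[...,2]+top)<.006)&(z['d']>0)
    Q=q[m];print('held',len(Q),cv2.minEnclosingCircle((Q[:,:2]*1000).astype(np.float32)),'z',np.median(Q[:,2]).round(4))
    for a in (.0,.02,.04):
        m2=(abs(q[...,0])<.035)&(abs(q[...,1])<half)&(abs(q[...,2]-a+.02)<.005)&(z['d']>0)
        if m2.any(): print(a-.02,'x front',np.percentile(q[m2][:,0],98).round(4),'y',np.percentile(q[m2][:,1],[2,98]).round(4))
E
python3 - <<'E'
from h import *
held('w3',.045,.021)
E
python3 -m inch '[{"slide":[-3,-0.7,0],"turn":0,"grip":2},{"slide":[-7,-1.6,0],"turn":0,"grip":2},{"slide":[-11,-2.6,0],"turn":0,"grip":2},{"slide":[-14.7,-3.4,0],"turn":0,"grip":2},{"slide":[-14.7,-3.4,0],"turn":0,"grip":2},{"slide":[-14.7,-3.4,0],"turn":0,"grip":2}]'
```

```text
held 7043 ((2.3752830028533936, -0.01989467442035675), 23.457740783691406) z -0.043
-0.02 x front 0.0219 y [-0.0204  0.0205]
0.0 x front 0.0225 y [-0.0193  0.0202]
0.02 x front 0.0224 y [-0.0189  0.0167]
time: 8.15
eef_pos: [0.5186, 0.1114, 0.2169]
tcp_rot: [0.741, 0.672, -0.001, -0.002]
contact_force: [-0.5, 0.3, -1.2]
opening: 0.468
finger_force: 43.0
```

```bash
python3 -m inch '[{"slide":[-0.15,0,2],"turn":0,"grip":2},{"slide":[-0.15,0,4],"turn":0,"grip":2},{"slide":[-0.15,0,6],"turn":0,"grip":2},{"slide":[-0.15,0,8],"turn":0,"grip":2},{"slide":[-0.15,0,8.5],"turn":0,"grip":2}]'
python3 -m inch '[{"slide":[0,0,1],"turn":0,"grip":2},{"slide":[0,0,2],"turn":0,"grip":2},{"slide":[0,0,3],"turn":0,"grip":2},{"slide":[0,0,4],"turn":0,"grip":2},{"slide":[0,0,4],"turn":0,"grip":2}]'
```

```text
time: 8.65
eef_pos: [0.5174, 0.1116, 0.1303]
tcp_rot: [0.739, 0.673, -0.003, -0.003]
contact_force: [-0.0, 0.6, -1.4]
opening: 0.471
finger_force: 43.1
time: 9.15
eef_pos: [0.5187, 0.1104, 0.0926]
tcp_rot: [0.74, 0.673, -0.001, -0.001]
contact_force: [0.0, 0.1, -1.5]
opening: 0.467
finger_force: 43.0
```

```bash
python3 -m inch '[{"slide":[0,0,1],"turn":0,"grip":2},{"slide":[0,0,2],"turn":0,"grip":2},{"slide":[0,0,2.5],"turn":0,"grip":2},{"slide":[0,0,2.5],"turn":0,"grip":2}]'
python3 -m inch '[{"slide":[0,0,0],"turn":0,"grip":6},{"slide":[0,0,0],"turn":0,"grip":6},{"slide":[0,0,0],"turn":0,"grip":6},{"slide":[0,0,-4],"turn":0,"grip":6},{"slide":[0,0,-8],"turn":0,"grip":6},{"slide":[0,0,-12],"turn":0,"grip":6},{"slide":[0,0,-16],"turn":0,"grip":6},{"slide":[0,0,-16],"turn":0,"grip":6}]'
python3 - <<'E'
from h import *
print(rows([.575,.3277,.24],-5.5),rows([.575,.3277,.058]))
E
```

```text
time: 9.55
eef_pos: [0.5192, 0.1105, 0.0684]
tcp_rot: [0.74, 0.673, -0.001, -0.001]
contact_force: [-0.8, 0.2, -0.8]
opening: 0.469
finger_force: 40.1
time: 10.35
eef_pos: [0.5237, 0.1107, 0.2375]
tcp_rot: [0.74, 0.673, 0.006, 0.005]
contact_force: [0.2, 0.0, 0.3]
opening: 0.702
finger_force: 0.0
[[22.09, 3.06, -0.17], 'turn 0.001', 'q6 0.11'] [[22.06, 2.79, 18.03]]
```

```bash
python3 -m inch '[{"slide":[4.4,0.7,0],"turn":0,"grip":6.5},{"slide":[8.8,1.4,0],"turn":0,"grip":6.5},{"slide":[13.2,2.1,0],"turn":0,"grip":6.5},{"slide":[17.6,2.8,0],"turn":0,"grip":6.5},{"slide":[21,3.3,0],"turn":0,"grip":6.5},{"slide":[22.1,3.4,0],"turn":0,"grip":6.5},{"slide":[22.1,3.4,0],"turn":0,"grip":6.5},{"slide":[22.1,3.4,0],"turn":0,"grip":6.5},{"slide":[22.1,3.4,0],"turn":0,"grip":6.5}]'
python3 - <<'E'
from h import *
print(rows([.575,.3277,.058],-5.5))
z=jarscan('w4',.10,.125,*cw(0,.115)[:2],.06)
E
```

```text
time: 11.25
eef_pos: [0.5745, 0.3258, 0.2292]
tcp_rot: [0.74, 0.672, -0.0, 0.0]
contact_force: [0.5, 0.5, -0.6]
opening: 0.761
finger_force: 0.0
[[0.2, 0.04, 17.12], 'turn -0.000', 'q6 0.46']
w4 368 zmax 0.116 circ ((526.416748046875, 141.47132873535156), 47.34954833984375) mean [0.5237 0.1428 0.1053]
```

```bash
python3 -m inch '[{"slide":[0.2,0,4],"turn":0,"grip":6.5},{"slide":[0.2,0,8],"turn":0,"grip":6.5},{"slide":[0.2,0,12],"turn":0,"grip":6.5},{"slide":[0.2,0,16],"turn":0,"grip":6.5},{"slide":[0.2,0,17.1],"turn":0,"grip":6.5},{"slide":[0.2,0,17.1],"turn":0,"grip":6.5},{"slide":[0.2,0,17.1],"turn":0,"grip":2},{"slide":[0.2,0,17.1],"turn":0,"grip":2},{"slide":[0.2,0,17.1],"turn":0,"grip":2},{"slide":[0.2,0,17.1],"turn":0,"grip":2},{"slide":[0.2,0,17.1],"turn":0,"grip":2}]' 40
python3 -m inch '[{"slide":[0,0,-4],"turn":0,"grip":2},{"slide":[0,0,-8],"turn":0,"grip":2},{"slide":[0,0,-12],"turn":0,"grip":2},{"slide":[0,0,-16],"turn":0,"grip":2},{"slide":[0,0,-16],"turn":0,"grip":2},{"slide":[0,0,-16],"turn":0,"grip":2}]'
python3 - <<'E'
from h import *
jarscan('w5',.08,.092,.4316,.2453,.03)
held('w5',.045,.021)
p,r=tool();print(rows([*cw(0,.061)[:2],p[2]],-5.5))
E
```

```text
time: 12.4
eef_pos: [0.5767, 0.33, 0.0618]
tcp_rot: [0.74, 0.673, 0.002, 0.001]
contact_force: [-0.6, -0.4, 7.1]
opening: 0.468
finger_force: 40.5
time: 13.0
eef_pos: [0.5752, 0.3296, 0.22]
tcp_rot: [0.74, 0.673, 0.002, 0.001]
contact_force: [-0.3, 0.0, -2.6]
opening: 0.471
finger_force: 40.7
w5 440 zmax 0.088 circ ((432.2186279296875, 245.9783935546875), 14.797202110290527) mean [0.4333 0.2476 0.0841]
held 6879 ((1.7866275310516357, -0.06211467087268829), 23.348379135131836) z -0.0431
-0.02 x front 0.0193 y [-0.0205  0.0204]
0.0 x front 0.0204 y [-0.0196  0.0202]
0.02 x front 0.0204 y [-0.0194  0.018 ]
[[-27.59, -3.39, 0.02], 'turn 0.001', 'q6 0.46']
```

```bash
python3 -m inch '[{"slide":[-3,-0.3,0],"turn":0,"grip":2},{"slide":[-7,-0.9,0],"turn":0,"grip":2},{"slide":[-11,-1.3,0],"turn":0,"grip":2},{"slide":[-15,-1.8,0],"turn":0,"grip":2},{"slide":[-19,-2.3,0],"turn":0,"grip":2},{"slide":[-23,-2.8,0],"turn":0,"grip":2},{"slide":[-26,-3.2,0],"turn":0,"grip":2},{"slide":[-27.6,-3.4,0],"turn":0,"grip":2},{"slide":[-27.6,-3.4,0],"turn":0,"grip":2},{"slide":[-27.6,-3.4,2],"turn":0,"grip":2},{"slide":[-27.6,-3.4,4],"turn":0,"grip":2},{"slide":[-27.6,-3.4,6],"turn":0,"grip":2},{"slide":[-27.6,-3.4,8],"turn":0,"grip":2},{"slide":[-27.6,-3.4,8.5],"turn":0,"grip":2},{"slide":[-27.6,-3.4,8.5],"turn":0,"grip":2}]'
python3 -m inch '[{"slide":[0,0,1],"turn":0,"grip":2},{"slide":[0,0,2],"turn":0,"grip":2},{"slide":[0,0,3],"turn":0,"grip":2},{"slide":[0,0,4],"turn":0,"grip":2},{"slide":[0,0,4],"turn":0,"grip":2}]'
```

```text
time: 14.55
eef_pos: [0.5135, 0.0585, 0.1313]
tcp_rot: [0.74, 0.673, -0.001, -0.002]
contact_force: [0.5, 0.2, -1.2]
opening: 0.472
finger_force: 40.7
time: 15.05
eef_pos: [0.5134, 0.0578, 0.0913]
tcp_rot: [0.74, 0.673, -0.001, -0.001]
contact_force: [-0.5, 0.9, -0.6]
opening: 0.468
finger_force: 40.7
```

```bash
python3 -m inch '[{"slide":[0,0,1],"turn":0,"grip":2},{"slide":[0,0,2],"turn":0,"grip":2},{"slide":[0,0,2.4],"turn":0,"grip":2},{"slide":[0,0,2.4],"turn":0,"grip":2}]'
python3 -m inch '[{"slide":[0,0,0],"turn":0,"grip":6},{"slide":[0,0,0],"turn":0,"grip":6},{"slide":[0,0,0],"turn":0,"grip":6},{"slide":[0,0,-4],"turn":0,"grip":6.5},{"slide":[0,0,-8],"turn":0,"grip":6.5},{"slide":[0,0,-12],"turn":0,"grip":6.5},{"slide":[0,0,-16],"turn":0,"grip":6.5},{"slide":[0,0,-16],"turn":0,"grip":6.5},{"slide":[0,0,-16],"turn":0,"grip":6.5}]'
python3 - <<'E'
from h import *
print(rows([.4322,.2458,.038],-5.5))
E
```

```text
time: 15.45
eef_pos: [0.5145, 0.0577, 0.0687]
tcp_rot: [0.74, 0.673, -0.0, -0.0]
contact_force: [0.4, -0.1, -0.4]
opening: 0.465
finger_force: 40.9
time: 16.35
eef_pos: [0.5155, 0.0577, 0.231]
tcp_rot: [0.74, 0.673, 0.001, 0.001]
contact_force: [0.3, -0.4, -0.1]
opening: 0.761
finger_force: 0.0
[[17.93, -10.14, 19.27], 'turn 0.001', 'q6 0.01']
```

```bash
python3 -m inch '[{"slide":[4,-2.2,0],"turn":0,"grip":6.5},{"slide":[8,-4.5,0],"turn":0,"grip":6.5},{"slide":[12,-6.7,0],"turn":0,"grip":6.5},{"slide":[15,-8.5,0],"turn":0,"grip":6.5},{"slide":[17.2,-10,0],"turn":0,"grip":6.5},{"slide":[17.2,-10,0],"turn":0,"grip":6.5},{"slide":[17.2,-10,3],"turn":0,"grip":6.5},{"slide":[17.2,-10,3],"turn":0,"grip":6.5}]'
python3 - <<'E'
from h import *
pc=jarscan('w6',.08,.094,.432,.246,.03)
d=np.load('w6.npz')['d']
m=(pc[...,2]>.03)&(pc[...,2]<.065)&(d>0)&(np.hypot(pc[...,0]-.432,pc[...,1]-.246)<.035);Q=pc[m];print(Q[:,:2].min(0),Q[:,:2].max(0),len(Q))
print(rows([.4322,.2458,.038],-5.5))
E
```

```text
time: 17.15
eef_pos: [0.4287, 0.237, 0.1943]
tcp_rot: [0.74, 0.673, -0.005, -0.002]
contact_force: [-0.6, 0.3, -0.1]
opening: 0.762
finger_force: 0.0
w6 1211 zmax 0.092 circ ((433.7593688964844, 246.91563415527344), 16.82553482055664) mean [0.434  0.2484 0.0867]
[0.41283386 0.24032857] [0.45555353 0.2689782 ] 623
[[0.93, 0.26, 15.81], 'turn 0.000', 'q6 0.39']
```

```bash
python3 -m inch '[{"slide":[1,0.3,4],"turn":0,"grip":6.5},{"slide":[1,0.3,8],"turn":0,"grip":6.5},{"slide":[1,0.3,12],"turn":0,"grip":6.5},{"slide":[1,0.3,15],"turn":0,"grip":6.5},{"slide":[1,0.3,15.6],"turn":0,"grip":6.5},{"slide":[1,0.3,15.6],"turn":0,"grip":6.5},{"slide":[1,0.3,15.6],"turn":0,"grip":2},{"slide":[1,0.3,15.6],"turn":0,"grip":2},{"slide":[1,0.3,15.6],"turn":0,"grip":2},{"slide":[1,0.3,15.6],"turn":0,"grip":2},{"slide":[1,0.3,15.6],"turn":0,"grip":2}]' 40
python3 -m inch '[{"slide":[0,0,-4],"turn":0,"grip":2},{"slide":[0,0,-8],"turn":0,"grip":2},{"slide":[0,0,-12],"turn":0,"grip":2},{"slide":[0,0,-16],"turn":0,"grip":2},{"slide":[0,0,-18],"turn":0,"grip":2},{"slide":[0,0,-18],"turn":0,"grip":2},{"slide":[0,0,-18],"turn":0,"grip":2}]'
python3 - <<'E'
from h import *
jarscan('w7',.08,.092,.4316,.2453,.03)
held('w7',.048,.0215)
p,r=tool();print(rows([*cw(0,-.048)[:2],p[2]],-5.5))
E
```

```text
time: 18.3
eef_pos: [0.4374, 0.2487, 0.0459]
tcp_rot: [0.74, 0.673, 0.002, 0.001]
contact_force: [-1.4, -0.3, 7.8]
opening: 0.413
finger_force: 37.9
time: 19.0
eef_pos: [0.435, 0.248, 0.2229]
tcp_rot: [0.74, 0.673, 0.0, 0.0]
contact_force: [0.5, -0.6, -1.5]
opening: 0.41
finger_force: 38.6
held 941 ((8.030424118041992, -0.020692383870482445), 21.991403579711914) z -0.0428
-0.02 x front 0.0136 y [-0.0204  0.0207]
0.0 x front 0.0176 y [-0.0172  0.0176]
0.02 x front 0.0199 y [-0.0197  0.0178]
[[-29.07, 9.75, 0.01], 'turn 0.001', 'q6 0.41']
```

View pics/w7.png

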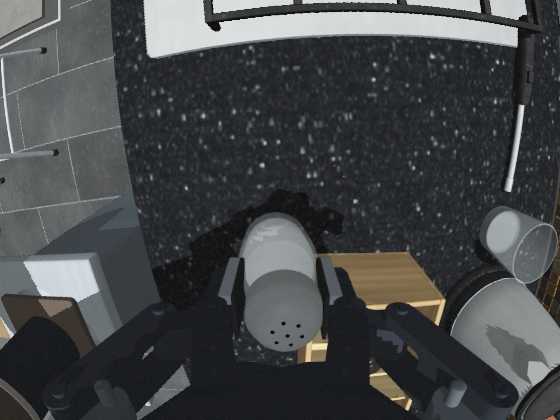

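The shaker is held near its tapered shoulder and may be tilted, so I'll check its profile.

```bash
cat >> h.py <<'E'
def prof(tag):
    z=np.load(tag+'.npz');p,r=tool();q=(z['pc']-p)@r.as_matrix();ok=z['d']>0
    for a in np.arange(-.05,.062,.008):
        m=ok&(abs(q[...,1])<.005)&(abs(q[...,2]-a)<.004)&(abs(q[...,0])<.04)
        m2=ok&(abs(q[...,1])<.03)&(abs(q[...,2]-a)<.004)&(abs(q[...,0])<.04)
        if m.sum()>3: print(a.round(3),m.sum(),'x',np.percentile(q[m][:,0],[5,50,95]).round(4),'y',np.percentile(q[m2][:,1],[2,98]).round(4))
E
python3 -c "
from h import *
prof('w7');print();prof('w5') if 0 else None"
```

```text
-0.042 1244 x [-0.0125  0.0004  0.0086] y [-0.0261  0.0262]
-0.034 512 x [0.0086 0.0113 0.0135] y [-0.023  0.023]
-0.026 231 x [0.0122 0.0133 0.014 ] y [-0.0288  0.0288]
-0.018 224 x [0.0122 0.013  0.0139] y [-0.0285  0.0289]
-0.01 243 x [0.0133 0.0144 0.0155] y [-0.0282  0.0282]
-0.002 216 x [0.0149 0.016  0.0171] y [-0.0186  0.0191]
0.006 193 x [0.0167 0.0177 0.0188] y [-0.0185  0.0173]
0.014 144 x [0.0183 0.0192 0.0199] y [-0.0207  0.0185]
0.022 78 x [0.0189 0.0195 0.0199] y [-0.0194  0.0156]
0.03 72 x [0.0181 0.019  0.0195] y [-0.0191  0.0131]
0.038 56 x [0.0171 0.0185 0.0189] y [-0.0191  0.0118]
0.046 8 x [0.0172 0.0183 0.0183] y [-0.0155  0.0116]
```

```bash
python3 -m inch '[{"slide":[-3,1,0],"turn":0,"grip":2},{"slide":[-7,2.4,0],"turn":0,"grip":2},{"slide":[-11,3.8,0],"turn":0,"grip":2},{"slide":[-15,5,0],"turn":0,"grip":2},{"slide":[-19,6.5,0],"turn":0,"grip":2},{"slide":[-23,7.9,0],"turn":0,"grip":2},{"slide":[-27,9.2,0],"turn":0,"grip":2},{"slide":[-28.8,9.75,0],"turn":0,"grip":2},{"slide":[-28.8,9.75,0],"turn":0,"grip":2},{"slide":[-28.8,9.75,2],"turn":0,"grip":2},{"slide":[-28.8,9.75,4],"turn":0,"grip":2},{"slide":[-28.8,9.75,6],"turn":0,"grip":2},{"slide":[-28.8,9.75,8],"turn":0,"grip":2},{"slide":[-28.8,9.75,10],"turn":0,"grip":2},{"slide":[-28.8,9.75,10.5],"turn":0,"grip":2},{"slide":[-28.8,9.75,10.5],"turn":0,"grip":2}]'
python3 -m inch '[{"slide":[0,0,1],"turn":0,"grip":2},{"slide":[0,0,2],"turn":0,"grip":2},{"slide":[0,0,3],"turn":0,"grip":2},{"slide":[0,0,3],"turn":0,"grip":2}]'
python3 -c "
from h import *
p,r=tool();print(wc(p))"
```

```text
time: 20.65
eef_pos: [0.5036, -0.0466, 0.1164]
tcp_rot: [0.74, 0.673, -0.001, -0.002]
contact_force: [-0.4, -0.7, -1.0]
opening: 0.41
finger_force: 38.7
time: 21.05
eef_pos: [0.5039, -0.0475, 0.0865]
tcp_rot: [0.74, 0.673, -0.001, -0.002]
contact_force: [-0.3, 0.8, -1.7]
opening: 0.408
finger_force: 38.7
[-0.00030648 -0.04471137]
```

Bottom is at about 0.040, inside the pocket and free. Down the rest.

```bash
python3 -m inch '[{"slide":[0,0,0.8],"turn":0,"grip":2},{"slide":[0,0,1.5],"turn":0,"grip":2},{"slide":[0,0,1.9],"turn":0,"grip":2},{"slide":[0,0,1.9],"turn":0,"grip":2}]'
python3 -m inch '[{"slide":[0,0,0],"turn":0,"grip":5.5},{"slide":[0,0,0],"turn":0,"grip":6},{"slide":[0,0,0],"turn":0,"grip":6},{"slide":[0,0,-4],"turn":0,"grip":6.5},{"slide":[0,0,-8],"turn":0,"grip":6.5},{"slide":[0,0,-12],"turn":0,"grip":6.5},{"slide":[0,0,-16],"turn":0,"grip":6.5},{"slide":[0,0,-20],"turn":0,"grip":6.5},{"slide":[-3,0,-24],"turn":0,"grip":6.5},{"slide":[-6,0,-26],"turn":0,"grip":6.5},{"slide":[-6,0,-26],"turn":0,"grip":6.5},{"slide":[-6,0,-26],"turn":0,"grip":6.5}]'
python3 - <<'E'
from h import *
pc=jarscan('w8',.08,.14,*cw(0,0)[:2],.2)
z=np.load('w8.npz');c=wc(pc);p=z['p'];hsv=cv2.cvtColor(p,cv2.COLOR_RGB2HSV)
for n,y,h in (('slot0',-.048,.111),('slot2',.061,.111),('slot3',.115,.111)):
    m=(z['d']>0)&(abs(c[...,0])<.03)&(abs(c[...,1]-y)<.024)&(pc[...,2]>.085);Q=pc[m];C=c[m]
    t=C[Q[:,2]>np.percentile(Q[:,2],98)-.006]
    print(n,len(Q),'ztop',np.percentile(Q[:,2],[50,98]).round(4),cv2.minEnclosingCircle((t*1000).astype(np.float32)))
red=((hsv[...,0]<6)|(hsv[...,0]>174))&(hsv[...,1]>170)&(hsv[...,2]>70)
m=red&(abs(c[...,0])<.05)&(abs(c[...,1])<.16)&(pc[...,2]>.12);print('bar',c[m].mean(0),c[m].min(0),c[m].max(0),pc[m][:,2].max())
print('bar tgt',rows([*cw(0,-.11)[:2],.133],-5.5))
E
```

```text
time: 21.45
eef_pos: [0.5046, -0.0477, 0.0685]
tcp_rot: [0.74, 0.673, -0.0, -0.001]
contact_force: [-0.3, -0.1, -1.4]
opening: 0.413
finger_force: 38.7
time: 22.65
eef_pos: [0.4995, -0.1078, 0.3297]
tcp_rot: [0.74, 0.672, 0.0, 0.0]
contact_force: [0.8, 0.3, -0.3]
opening: 0.762
finger_force: 0.0
w8 17554 zmax 0.14 circ ((555.5454711914062, -26.804485321044922), 171.49961853027344) mean [ 0.5277 -0.0372  0.1097]
slot0 679 ztop [0.105  0.1089] ((-2.7275986671447754, -47.46982955932617), 14.212224960327148)
slot2 1093 ztop [0.1096 0.1115] ((-1.9616574048995972, 60.339569091796875), 20.602325439453125)
slot3 234 ztop [0.1028 0.1101] ((0.7787179946899414, 91.11222839355469), 22.159637451171875)
bar [ 0.00021006 -0.10299589] [-0.00820486 -0.11249682] [ 0.00794194 -0.02493609] 0.47048322484730704
bar tgt [[-0.56, -0.04, 19.55], 'turn 0.001', 'q6 -0.32']
```

View pics/w8.png

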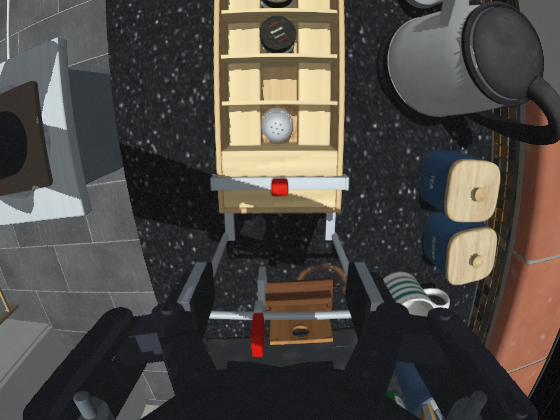

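All three jars stand in the slots with tops at or below 0.111; the bar is parked with its block at (279,187). Next: grip the block and slide it to the far stop.

```bash
python3 -m inch '[{"slide":[-0.1,0,5],"turn":0,"grip":5},{"slide":[-0.1,0,10],"turn":0,"grip":5},{"slide":[-0.1,0,15],"turn":0,"grip":5},{"slide":[-0.1,0,18.5],"turn":0,"grip":5},{"slide":[-0.1,0,19.4],"turn":0,"grip":5},{"slide":[-0.1,0,19.4],"turn":0,"grip":5},{"slide":[-0.1,0,19.4],"turn":0,"grip":0},{"slide":[-0.1,0,19.4],"turn":0,"grip":0},{"slide":[-0.1,0,19.4],"turn":0,"grip":0},{"slide":[-0.1,0,19.4],"turn":0,"grip":0},{"slide":[-0.1,0,19.4],"turn":0,"grip":0}]' 30
python3 -m inch '[{"slide":[2,0,0],"turn":0,"grip":0},{"slide":[4,0,0],"turn":0,"grip":0},{"slide":[6,0,0],"turn":0,"grip":0},{"slide":[8,0,0],"turn":0,"grip":0},{"slide":[10,0,0],"turn":0,"grip":0},{"slide":[12,0,0],"turn":0,"grip":0},{"slide":[14,0,0],"turn":0,"grip":0},{"slide":[16,0,0],"turn":0,"grip":0},{"slide":[18,0,0],"turn":0,"grip":0},{"slide":[20,0,0],"turn":0,"grip":0},{"slide":[22,0,0],"turn":0,"grip":0},{"slide":[23.5,0,0],"turn":0,"grip":0},{"slide":[24,0,0],"turn":0,"grip":0},{"slide":[24,0,0],"turn":0,"grip":0}]'
```

```text
time: 23.8
eef_pos: [0.4992, -0.1088, 0.1381]
tcp_rot: [0.74, 0.673, -0.001, -0.0]
contact_force: [-5.9, 1.4, 6.8]
opening: 0.203
finger_force: 30.8
time: 25.2
eef_pos: [0.5215, 0.1295, 0.1381]
tcp_rot: [0.739, 0.674, -0.003, 0.001]
contact_force: [-7.4, -4.4, 7.4]
opening: 0.201
finger_force: 31.0
```

```bash
for k in 1 ; do python3 -m inch '[{"slide":[0.4,0,0],"turn":0,"grip":0},{"slide":[0.8,0,0],"turn":0,"grip":0},{"slide":[1.2,0,0],"turn":0,"grip":0},{"slide":[1.2,0,0],"turn":0,"grip":0}]'; done
python3 -m inch '[{"slide":[0.4,0,0],"turn":0,"grip":0},{"slide":[0.6,0,0],"turn":0,"grip":0},{"slide":[0.6,0,0],"turn":0,"grip":0}]'
```

```text
time: 25.6
eef_pos: [0.5217, 0.1319, 0.1377]
tcp_rot: [0.738, 0.675, -0.012, 0.007]
contact_force: [-12.3, -33.8, 10.4]
opening: 0.198
finger_force: 31.4
time: 25.9
eef_pos: [0.522, 0.1363, 0.1369]
tcp_rot: [0.738, 0.675, -0.013, 0.007]
contact_force: [-11.0, -37.8, 8.7]
opening: 0.201
finger_force: 29.2
```

```bash
python3 -m inch '[{"slide":[-0.6,0,0],"turn":0,"grip":0},{"slide":[-0.6,0,0],"turn":0,"grip":5.5},{"slide":[-0.6,0,0],"turn":0,"grip":5.5},{"slide":[-0.6,0,0],"turn":0,"grip":5.5},{"slide":[-0.6,0,-5],"turn":0,"grip":5.5},{"slide":[-0.6,0,-10],"turn":0,"grip":5.5},{"slide":[-4,0,-14],"turn":0,"grip":5.5},{"slide":[-8,0,-18],"turn":0,"grip":5.5},{"slide":[-8,0,-18],"turn":0,"grip":5.5},{"slide":[-8,0,-18],"turn":0,"grip":5.5}]'
python3 - <<'E'
from h import *
p,d=ctrl.read_camera('wrist');pc=wristcloud(d);c=wc(pc);hsv=cv2.cvtColor(p,cv2.COLOR_RGB2HSV)
red=((hsv[...,0]<6)|(hsv[...,0]>174))&(hsv[...,1]>170)&(hsv[...,2]>70)
m=red&(abs(c[...,0])<.05)&(abs(c[...,1])<.2)&(pc[...,2]>.12)&(pc[...,2]<.17);print('bar',c[m].mean(0),c[m].min(0),c[m].max(0),pc[m][:,2].max())
m=(d>0)&(abs(abs(c[...,0])-.04)<.02)&(abs(pc[...,2]-.128)<.004)&(abs(c[...,1])<.2);print('barplate y',np.percentile(c[m][:,1],[1,99]))
m=(d>0)&(abs(abs(c[...,0])-.045)<.01)&(abs(pc[...,2]-.116)<.003)&(c[...,1]>.1);print('end rim y',np.percentile(c[m][:,1],[1,50,99]))
cv2.imwrite('pics/w9.png',p[:,:,::-1])
s,t=(ctrl.read_camera(n) for n in('side','top'))
pc=cloud('top',t[1]);c=wc(pc);hsv=cv2.cvtColor(t[0],cv2.COLOR_RGB2HSV)
red=((hsv[...,0]<6)|(hsv[...,0]>174))&(hsv[...,1]>170)&(hsv[...,2]>70)
m=red&(abs(c[...,0])<.05)&(abs(c[...,1])<.2)&(pc[...,2]>.12)&(pc[...,2]<.17)
if m.any(): print('top bar',c[m].mean(0),c[m].min(0),c[m].max(0))
E
```

```text
time: 26.9
eef_pos: [0.5171, 0.0684, 0.3175]
tcp_rot: [0.74, 0.672, 0.002, 0.001]
contact_force: [-0.1, 0.3, 0.3]
opening: 0.64
finger_force: 0.0
bar [-0.00119172  0.13274278] [-0.00896182  0.12548071] [0.00692649 0.13887123] 0.1562633172389909
barplate y [0.12528064 0.13911019]
end rim y [0.14090507 0.14403678 0.14716612]
```

View pics/w9.png

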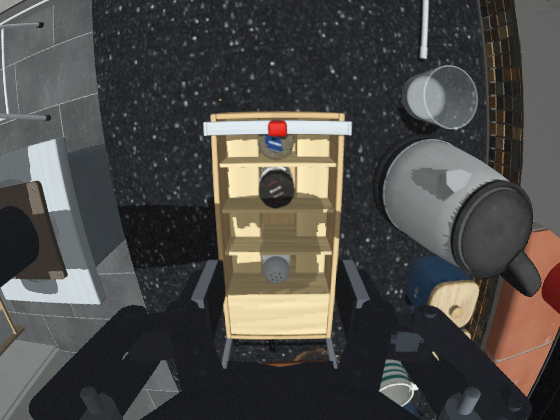

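The bar is at the far stop (block at (278,128), y≈0.132, pressed against a hard stop) with the jars under it. Now to the rail and stand.

```bash
python3 -m inch '[{"slide":[-4,0,-4],"turn":0,"grip":5},{"slide":[-8,0,-8],"turn":0,"grip":5},{"slide":[-12,0,-10],"turn":0,"grip":5},{"slide":[-16,0,-10],"turn":0,"grip":5},{"slide":[-20,0,-10],"turn":0,"grip":5},{"slide":[-24,0,-10],"turn":0,"grip":5},{"slide":[-28,0,-10],"turn":0,"grip":5},{"slide":[-31,0,-10],"turn":0,"grip":5},{"slide":[-31,0,-10],"turn":0,"grip":5},{"slide":[-31,0,-10],"turn":0,"grip":5}]'
cat >> h.py <<'E'
def scene(tag):
    p,d=ctrl.read_camera('wrist');pc=wristcloud(d);c=wc(pc);hsv=cv2.cvtColor(p,cv2.COLOR_RGB2HSV);cv2.imwrite(f'pics/{tag}.png',p[:,:,::-1]);np.savez(tag+'.npz',p=p,d=d,pc=pc)
    return p,d,pc,c,hsv
def fitrect(Q): return cv2.minAreaRect((Q*1000).astype(np.float32))
E
python3 - <<'E'
from h import *
p,d,pc,c,hsv=scene('w10')
red=((hsv[...,0]<6)|(hsv[...,0]>174))&(hsv[...,1]>150)&(hsv[...,2]>60)
m=red&(d>0)&(abs(c[...,0])<.1)&(abs(c[...,1]+.22)<.06)&(pc[...,2]>.2);Q=pc[m];print('tab',m.sum(),wc(Q).min(0),wc(Q).max(0),Q[:,2].min(),Q[:,2].max())
t=Q[Q[:,2]>np.percentile(Q[:,2],95)-.006];print('tab top world',t.mean(0),fitrect(t[:,:2]),wc(t).mean(0))
m=(d>0)&(abs(c[...,0])<.08)&(abs(c[...,1]+.221)<.03)&(abs(pc[...,2]-.213)<.006)&~red;print('rail',m.sum(),fitrect(pc[m][:,:2]),wc(pc[m]).mean(0),pc[m][:,2].max())
w=np.linalg.norm(pc[...,:2]-np.array([.505,-.33]),axis=-1)<.12
m=w&(d>0)&(pc[...,2]>.105)&(pc[...,2]<.125)&(c[...,1]<-.26);print('board top',m.sum(),fitrect(pc[m][:,:2]),np.percentile(pc[m][:,2],[2,50,98]))
m=w&(d>0)&(abs(pc[...,2]-.032)<.005)&(c[...,1]<-.24);print('stand top',m.sum(),fitrect(pc[m][:,:2]))
E
```

```text
time: 28.05
eef_pos: [0.4871, -0.2394, 0.4129]
tcp_rot: [0.74, 0.673, -0.0, -0.002]
contact_force: [-0.7, -0.0, 0.5]
opening: 0.585
finger_force: 0.0
tab 328 [-0.02309557 -0.23126072] [ 0.05895907 -0.20789677] 0.22419959917017465 0.46932021200516105
tab top world [ 0.46929406 -0.21993943  0.2593088 ] ((504.6195068359375, -220.16729736328125), (23.30296516418457, 82.23287200927734), 89.72834777832031) [-0.01823273 -0.2196984 ]
rail 954 ((487.55712890625, -216.9141082763672), (18.357576370239258, 159.4292755126953), 85.54190826416016) [ 0.00051222 -0.21949419] 0.21888282589003485
board top 430 ((508.15185546875, -340.7596130371094), (7.501753330230713, 90.61617279052734), 87.3050765991211) [0.10564232 0.11718625 0.1197667 ]
stand top 643 ((508.47052001953125, -339.8446350097656), (31.264354705810547, 110.76011657714844), 86.6794662475586)
```

View pics/w10.png

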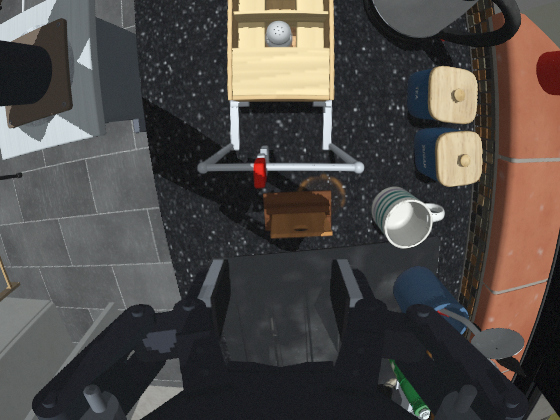

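The wrist view shows the tab at (260,172) on the rail, the board in its stand (hole near (293,226)), and the mug well clear at (405,220). Next I measure the hole on the board's face plane.

```bash
cat >> h.py <<'E'
def hole(z,bc,yaw,ztop=.118):
    "hole centroid on the +y face plane of the board (bc: centre xy, yaw of its x axis)"
    pc,d,p=z['pc'],z['d'],z['p'];n=np.array([-np.sin(yaw),np.cos(yaw)]);t=np.array([np.cos(yaw),np.sin(yaw)])
    i=ctrl.camera_info('wrist');pos,r=tool();cam=pos+r.apply(np.array(i['T_tool_cam'])[:3,3])
    ray=pc-cam;den=ray[...,:2]@n;s=((bc+.003*n-cam[:2])@n)/den
    P=cam+ray*s[...,None];a=(P[...,:2]-bc)@t;h=P[...,2]
    m=(d>0)&(s<.95)&(s>.5)&(abs(a)<.03)&(h>.07)&(h<ztop-.004)
    inb=(d>0)&(abs(s-1)<.03)&(abs(a)<.07)&(h>.05)&(h<ztop+.005)
    print('board face a',np.percentile(a[inb],[1,99]).round(4),'h',h[inb].max().round(4),inb.sum(),'hole',m.sum())
    if m.sum()>5: print('a',a[m].min().round(4),a[m].max().round(4),'h',h[m].min().round(4),h[m].max().round(4)); q=bc+t*(a[m].min()+a[m].max())/2;print('hole world',q,wc(q))
E
python3 - <<'E'
from h import *
z=np.load('w10.npz');hole(z,np.array([.508,-.341]),np.radians(-2.7))
c=wc(z['pc']);m=(z['d']>0)&(abs(c[...,0]+.018)<.009)&(abs(c[...,1]+.22)<.016)&(z['pc'][...,2]>.248)&(z['pc'][...,2]<.27);print('tab top',fitrect(z['pc'][m][:,:2]),wc(z['pc'][m]).min(0),wc(z['pc'][m]).max(0))
print(rows([*cw(-.018,-.2196)[:2],.2235],-5.5))
E
```

```text
board face a [-0.0445  0.0444] h 0.1229 955 hole 29
a -0.0094 0.0084 h 0.0995 0.1087
hole world [ 0.50753355 -0.340978  ] [ 0.03143176 -0.33651465]
tab top ((468.4916076660156, -219.8806610107422), (23.333515167236328, 10.078487396240234), 87.54080200195312) [-0.02398009 -0.23126072] [-0.01367283 -0.20789677]
[[1.68, -1.89, 19.02], 'turn 0.002', 'q6 -0.55']h.py:59: RuntimeWarning: divide by zero encountered in divide
  ray=pc-cam;den=ray[...,:2]@n;s=((bc+.003*n-cam[:2])@n)/den
h.py:60: RuntimeWarning: invalid value encountered in multiply
  P=cam+ray*s[...,None];a=(P[...,:2]-bc)@t;h=P[...,2]
```

```bash
python3 -m inch '[{"slide":[1.7,-1.95,3],"turn":-0.05,"grip":4},{"slide":[1.7,-1.95,7],"turn":-0.05,"grip":4},{"slide":[1.7,-1.95,11],"turn":-0.05,"grip":4},{"slide":[1.7,-1.95,15],"turn":-0.05,"grip":4},{"slide":[1.7,-1.95,15],"turn":-0.05,"grip":4},{"slide":[1.7,-1.95,15],"turn":-0.05,"grip":4}]'
python3 - <<'E'
from h import *
print(rows([.4685,-.2199,.2235],-2.5))
E
```

```text
time: 28.7
eef_pos: [0.4694, -0.22, 0.2655]
tcp_rot: [0.722, 0.692, 0.0, -0.001]
contact_force: [0.3, -0.5, 1.5]
opening: 0.471
finger_force: 0.0
[[-0.0, -0.08, 4.2], 'turn 0.000', 'q6 -0.59']
```

```bash
python3 -m inch '[{"slide":[0,-0.1,2],"turn":0,"grip":4},{"slide":[0,-0.1,4.1],"turn":0,"grip":4},{"slide":[0,-0.1,4.1],"turn":0,"grip":4},{"slide":[0,-0.1,4.1],"turn":0,"grip":0},{"slide":[0,-0.1,4.1],"turn":0,"grip":0},{"slide":[0,-0.1,4.1],"turn":0,"grip":0},{"slide":[0,-0.1,4.1],"turn":0,"grip":0},{"slide":[0,-0.1,4.1],"turn":0,"grip":0},{"slide":[0,-0.1,4.1],"turn":0,"grip":0}]' 60
python3 -m inch '[{"slide":[0,0,-0.5],"turn":0,"grip":0},{"slide":[0,0,-1],"turn":0,"grip":0},{"slide":[0,0,-1.5],"turn":0,"grip":0},{"slide":[0,0,-1.5],"turn":0,"grip":0},{"slide":[0,0,-1.5],"turn":0,"grip":0}]'
```

```text
time: 29.6
eef_pos: [0.4695, -0.2219, 0.2271]
tcp_rot: [0.723, 0.691, 0.001, 0.003]
contact_force: [1.1, 0.8, 5.2]
opening: 0.105
finger_force: 61.6
time: 30.1
eef_pos: [0.468, -0.2211, 0.2392]
tcp_rot: [0.723, 0.691, -0.0, -0.0]
contact_force: [0.7, 0.1, -0.8]
opening: 0.108
finger_force: 60.6
```

```bash
python3 -m inch '[{"slide":[0,0,-0.5],"turn":0,"grip":0},{"slide":[0,0,-0.5],"turn":0,"grip":0},{"slide":[-0.8,0,-0.5],"turn":0,"grip":0},{"slide":[-1.6,0,-0.5],"turn":0,"grip":0},{"slide":[-2.4,0,-0.5],"turn":0,"grip":0},{"slide":[-3.4,0,-0.5],"turn":0,"grip":0},{"slide":[-4.2,0,-0.5],"turn":0,"grip":0},{"slide":[-4.2,0,-0.5],"turn":0,"grip":0},{"slide":[-4.2,0,-0.5],"turn":0,"grip":0}]'
python3 - <<'E'
from h import *
p,d,pc,c,hsv=scene('w11')
pos,r=tool();q=(pc-pos)@r.as_matrix()
# board again
w=np.linalg.norm(pc[...,:2]-np.array([.505,-.34]),axis=-1)<.09
m=w&(d>0)&(pc[...,2]>.108)&(pc[...,2]<.124)&(c[...,1]<-.28);print('board top',m.sum(),m.any() and fitrect(pc[m][:,:2]))
# hook in tool frame
m=(d>0)&(abs(q[...,1])<.012)&(q[...,2]>-.01)&(q[...,2]<.11)&(abs(q[...,0])<.035)
for a in np.arange(-.01,.1,.01):
    k=m&(abs(q[...,2]-a)<.005)
    if k.any(): print(a.round(3),k.sum(),'x',q[k][:,0].min().round(4),q[k][:,0].max().round(4),'y',q[k][:,1].min().round(4),q[k][:,1].max().round(4))
E
```

```text
time: 31.0
eef_pos: [0.4661, -0.2633, 0.2442]
tcp_rot: [0.723, 0.691, 0.0, -0.0]
contact_force: [-0.8, 0.4, -1.1]
opening: 0.106
finger_force: 60.7
board top 521 ((527.4195556640625, -342.2266540527344), (7.85469913482666, 51.247215270996094), 87.92790985107422)
-0.01 239 x 0.0066 0.0142 y -0.012 0.012
0.0 219 x 0.0105 0.0139 y -0.0107 0.0111
0.01 182 x 0.0114 0.0159 y -0.0043 0.0038
0.02 90 x 0.0142 0.016 y -0.0041 0.0035
0.05 9 x 0.0038 0.0052 y -0.003 0.0029
0.06 272 x 0.0027 0.0158 y -0.0044 0.0036
0.07 48 x 0.0148 0.0159 y -0.0038 0.0031
0.08 43 x 0.0151 0.0159 y -0.004 0.0032
0.09 37 x 0.0144 0.0158 y -0.0042 0.0033
```

View pics/w11.png

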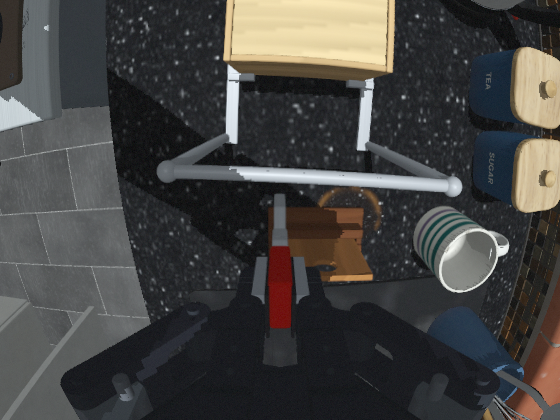

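The hook is gripped square, with its origin at about tool x +1.8 mm and 12 mm below the TCP, and is clear of the rail. The board has not moved. I pre-position in front of the hole.

```bash
python3 - <<'E'
from h import *
print(rows([.5095,-.3078,.1856],-2.5))
E
python3 -m inch '[{"slide":[-2,2,0],"turn":0,"grip":0},{"slide":[-4,4,0],"turn":0,"grip":0},{"slide":[-4.3,4.5,0],"turn":0,"grip":0},{"slide":[-4.3,4.5,0],"turn":0,"grip":0},{"slide":[-4.3,4.5,0],"turn":0,"grip":0}]'
python3 - <<'E'
from h import *
print(rows([.5095,-.3078,.1856],-2.5))
p,d,pc,c,hsv=scene('w12')
w=np.linalg.norm(pc[...,:2]-np.array([.508,-.341]),axis=-1)<.09
m=w&(d>0)&(pc[...,2]>.108)&(pc[...,2]<.124)&(c[...,1]<-.28);print('board top',m.sum(),m.any() and fitrect(pc[m][:,:2]))
E
```

```text
[[-4.27, 4.54, 5.86], 'turn -0.002', 'q6 -0.66']
time: 31.55
eef_pos: [0.5088, -0.3071, 0.244]
tcp_rot: [0.723, 0.691, 0.0, -0.001]
contact_force: [-0.2, 0.8, 0.9]
opening: 0.106
finger_force: 60.6
[[-0.07, 0.08, 5.84], 'turn -0.001', 'q6 -0.67']
board top 844 ((507.97430419921875, -341.34326171875), (7.256173610687256, 89.95437622070312), 87.11873626708984)
```

View pics/w12.png

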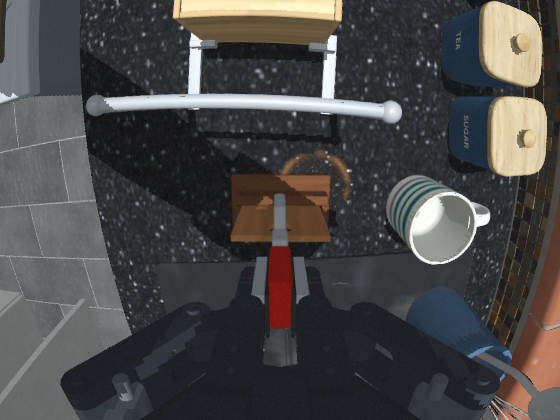

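The hook is centred over the board (shank column 280, board columns 232–330). Lower, then insert.

```bash
python3 -m inch '[{"slide":[-0.05,0.05,2],"turn":0,"grip":0},{"slide":[-0.05,0.05,4],"turn":0,"grip":0},{"slide":[-0.05,0.05,5.85],"turn":0,"grip":0},{"slide":[-0.05,0.05,5.85],"turn":0,"grip":0},{"slide":[-0.05,0.05,5.85],"turn":0,"grip":0}]'
python3 -m inch '[{"slide":[-0.6,0,0],"turn":0,"grip":0},{"slide":[-1.2,0,0],"turn":0,"grip":0},{"slide":[-1.8,0,0],"turn":0,"grip":0},{"slide":[-2.2,0,0],"turn":0,"grip":0},{"slide":[-2.2,0,0],"turn":0,"grip":0}]'
python3 -m inch '[{"slide":[-0.6,0,0],"turn":0,"grip":0},{"slide":[-1.1,0,0],"turn":0,"grip":0},{"slide":[-1.3,0,0],"turn":0,"grip":0},{"slide":[-1.3,0,0],"turn":0,"grip":0}]'
python3 - <<'E'
from h import *
p,d,pc,c,hsv=scene('w13')
w=np.linalg.norm(pc[...,:2]-np.array([.508,-.341]),axis=-1)<.09
m=w&(d>0)&(pc[...,2]>.108)&(pc[...,2]<.124)&(c[...,1]<-.28);print('board top',m.sum(),m.any() and fitrect(pc[m][:,:2]))
pos,r=tool();print(pos+r.apply([.0018,-.0004,.09]))
E
```

```text
time: 32.1
eef_pos: [0.5094, -0.3081, 0.1861]
tcp_rot: [0.723, 0.691, -0.0, -0.0]
contact_force: [-0.7, 0.1, 0.8]
opening: 0.112
finger_force: 60.7
time: 32.6
eef_pos: [0.5087, -0.3315, 0.1861]
tcp_rot: [0.723, 0.691, -0.0, 0.0]
contact_force: [-0.4, -0.1, -0.9]
opening: 0.107
finger_force: 60.7
time: 33.0
eef_pos: [0.5081, -0.3439, 0.1858]
tcp_rot: [0.723, 0.691, 0.0, -0.0]
contact_force: [0.1, 0.2, -0.1]
opening: 0.106
finger_force: 60.7
board top 1563 ((507.9008483886719, -336.1726989746094), (16.947357177734375, 90.30961608886719), 86.68537902832031)
[ 0.50774897 -0.34185587  0.09573392]
```

View pics/w13.png

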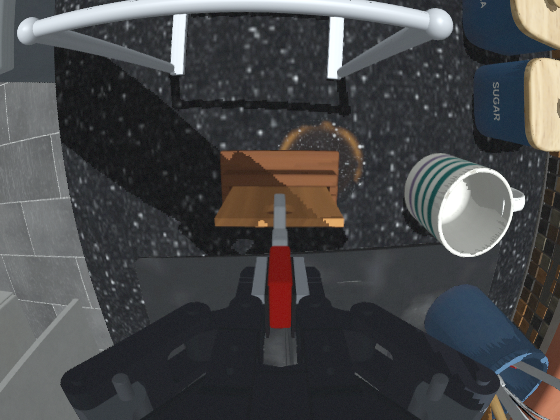

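Inserted without contact; lift slowly.

```bash
python3 -m inch '[{"slide":[0,0,-0.5],"turn":0,"grip":0},{"slide":[0,0,-1],"turn":0,"grip":0},{"slide":[0,0,-1.5],"turn":0,"grip":0},{"slide":[0,0,-2],"turn":0,"grip":0},{"slide":[0,0,-2.5],"turn":0,"grip":0},{"slide":[0,0,-3],"turn":0,"grip":0},{"slide":[0,0,-3.5],"turn":0,"grip":0},{"slide":[0,0,-4],"turn":0,"grip":0},{"slide":[0,0,-4.5],"turn":0,"grip":0},{"slide":[0,0,-5],"turn":0,"grip":0},{"slide":[0,0,-5.5],"turn":0,"grip":0},{"slide":[0,0,-5.8],"turn":0,"grip":0},{"slide":[0,0,-5.8],"turn":0,"grip":0}]'
python3 - <<'E'
from h import *
p,d,pc,c,hsv=scene('w14')
w=np.linalg.norm(pc[...,:2]-np.array([.508,-.341]),axis=-1)<.09
for lo in np.arange(.03,.19,.01):
    m=w&(d>0)&(pc[...,2]>lo)&(pc[...,2]<lo+.01)&(abs(pc[...,1]+.335)<.025)&(abs(pc[...,0]-.508)>.02)
    if m.sum()>20: print(lo.round(3),m.sum(),pc[m].mean(0).round(4),pc[m].min(0).round(3),pc[m].max(0).round(3))
print(rows([*cw(0,-.221)[:2],.2441],-2.5))
t,dd=ctrl.read_camera('side');cv2.imwrite('pics/s2.png',cv2.resize(t[130:260,230:400],(680,520))[:,:,::-1])
E
```

```text
time: 34.35
eef_pos: [0.5084, -0.3438, 0.2446]
tcp_rot: [0.723, 0.691, 0.0, 0.001]
contact_force: [-0.2, -0.6, -0.6]
opening: 0.109
finger_force: 60.4
0.03 568 [ 0.5064 -0.3325  0.0311] [ 0.453 -0.352  0.03 ] [ 0.562 -0.324  0.033]
0.05 80 [ 0.5104 -0.339   0.0551] [ 0.466 -0.342  0.05 ] [ 0.555 -0.337  0.059]
0.06 99 [ 0.5146 -0.3391  0.0647] [ 0.466 -0.342  0.06 ] [ 0.555 -0.337  0.07 ]
0.07 129 [ 0.5115 -0.3389  0.0751] [ 0.466 -0.342  0.07 ] [ 0.555 -0.337  0.08 ]
0.08 111 [ 0.5102 -0.3387  0.0851] [ 0.465 -0.341  0.08 ] [ 0.554 -0.336  0.09 ]
0.09 154 [ 0.5107 -0.3388  0.0948] [ 0.465 -0.341  0.09 ] [ 0.555 -0.336  0.1  ]
0.1 162 [ 0.5108 -0.3388  0.1052] [ 0.465 -0.341  0.1  ] [ 0.555 -0.336  0.11 ]
0.11 171 [ 0.5097 -0.3387  0.1153] [ 0.464 -0.341  0.11 ] [ 0.554 -0.336  0.12 ]
0.12 187 [ 0.5091 -0.3387  0.125 ] [ 0.464 -0.341  0.12 ] [ 0.553 -0.336  0.13 ]
0.13 231 [ 0.509  -0.3387  0.1351] [ 0.464 -0.341  0.13 ] [ 0.554 -0.336  0.14 ]
0.14 234 [ 0.5098 -0.3388  0.1453] [ 0.463 -0.341  0.14 ] [ 0.553 -0.336  0.15 ]
0.15 385 [ 0.498  -0.3391  0.1564] [ 0.463 -0.343  0.15 ] [ 0.553 -0.336  0.16 ]
0.16 420 [ 0.519  -0.3419  0.1615] [ 0.463 -0.347  0.16 ] [ 0.553 -0.336  0.164]
[[11.96, -2.63, -0.0], 'turn -0.001', 'q6 -0.71']
```

View pics/s2.png

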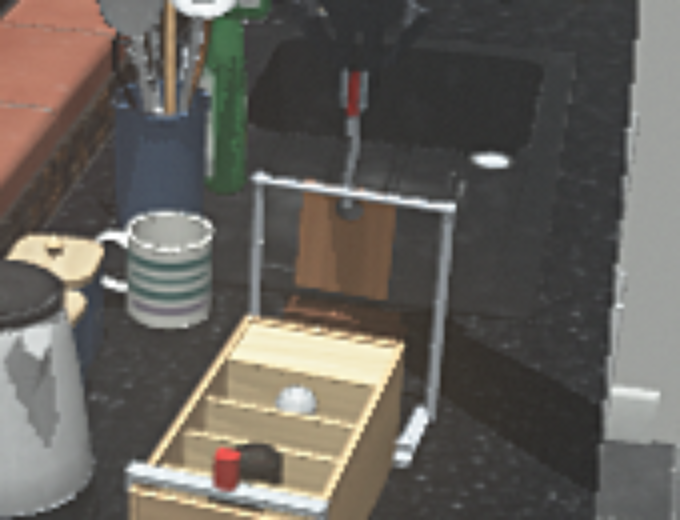

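The board hangs plumb from the hook (bottom at about 0.05), and the side view confirms it. Now I carry it to the rail.

```bash
python3 -m inch '[{"slide":[0.3,0,0],"turn":0,"grip":0},{"slide":[0.9,-0.2,0],"turn":0,"grip":0},{"slide":[1.7,-0.5,0],"turn":0,"grip":0},{"slide":[2.6,-0.8,0],"turn":0,"grip":0},{"slide":[3.6,-1.1,0],"turn":0,"grip":0},{"slide":[4.6,-1.5,0],"turn":0,"grip":0},{"slide":[5.5,-1.9,0],"turn":0,"grip":0},{"slide":[6.3,-2.2,0],"turn":0,"grip":0},{"slide":[6.9,-2.5,0],"turn":0,"grip":0},{"slide":[7.3,-2.6,0],"turn":0,"grip":0},{"slide":[7.5,-2.6,0],"turn":0,"grip":0},{"slide":[7.5,-2.6,0],"turn":0,"grip":0}]'
python3 - <<'E'
from h import *
pos,r=tool();p=pos+r.apply([.0018,-.0004,.0121]);print('hook origin',p,wc(p),rows([*cw(0,-.2223)[:2],.2446],-2.5))
p,d,pc,c,hsv=scene('w15')
m=(d>0)&(abs(abs(c[...,0])-.035)<.025)&(abs(c[...,1]+.221)<.02)&(abs(pc[...,2]-.213)<.008);Q=pc[m];C=wc(Q);print('rail',m.sum(),C[:,1].min(),C[:,1].max(),Q[:,2].max(),'crest y',np.median(C[Q[:,2]>np.percentile(Q[:,2],80)][:,1]))
E
```

```text
time: 35.65
eef_pos: [0.4856, -0.2674, 0.2439]
tcp_rot: [0.723, 0.691, 0.0, 0.0]
contact_force: [0.5, -0.0, -2.0]
opening: 0.101
finger_force: 60.5
hook origin [ 0.48529488 -0.26559827  0.23179365] [ 0.00207064 -0.26361343] [[4.32, -0.04, -0.07], 'turn -0.001', 'q6 -0.64']
rail 2536 -0.2248698567757098 -0.21617209773399165 0.21597794747022422 crest y -0.22042280972411543
```

```bash
python3 -m inch '[{"slide":[0.4,0,-0.1],"turn":0,"grip":0},{"slide":[1,0,-0.1],"turn":0,"grip":0},{"slide":[1.6,0,-0.1],"turn":0,"grip":0},{"slide":[2.3,0,-0.1],"turn":0,"grip":0},{"slide":[3,0,-0.1],"turn":0,"grip":0},{"slide":[3.6,0,-0.1],"turn":0,"grip":0},{"slide":[4.1,0,-0.1],"turn":0,"grip":0},{"slide":[4.3,0,-0.1],"turn":0,"grip":0},{"slide":[4.3,0,-0.1],"turn":0,"grip":0},{"slide":[4.3,0,-0.1],"turn":0,"grip":0}]'
python3 -m inch '[{"slide":[0,0,0.5],"turn":0,"grip":0},{"slide":[0,0,1],"turn":0,"grip":0},{"slide":[0,0,1.4],"turn":0,"grip":0},{"slide":[0,0,1.4],"turn":0,"grip":0}]'
```

```text
time: 36.7
eef_pos: [0.4875, -0.2246, 0.2448]
tcp_rot: [0.723, 0.691, -0.0, 0.0]
contact_force: [-0.7, 0.2, -1.3]
opening: 0.106
finger_force: 60.5
time: 37.1
eef_pos: [0.4869, -0.2243, 0.2295]
tcp_rot: [0.723, 0.691, -0.0, -0.001]
contact_force: [0.8, 0.1, -1.2]
opening: 0.107
finger_force: 60.5
```

Origin is about 2.4 mm above the rail. Down the rest, check force, then release slowly.

```bash
python3 -m inch '[{"slide":[0,0,0.15],"turn":0,"grip":0},{"slide":[0,0,0.3],"turn":0,"grip":0},{"slide":[0,0,0.3],"turn":0,"grip":0}]'
python3 -m inch '[{"slide":[0,0,0],"turn":0,"grip":0.9},{"slide":[0,0,0],"turn":0,"grip":1},{"slide":[0,0,0],"turn":0,"grip":1.2},{"slide":[0,0,0],"turn":0,"grip":1.5},{"slide":[0,0,0],"turn":0,"grip":2.2},{"slide":[0,0,0],"turn":0,"grip":3},{"slide":[0,0,0],"turn":0,"grip":3},{"slide":[0,0,0],"turn":0,"grip":3},{"slide":[0,0,-1],"turn":0,"grip":3},{"slide":[0,0,-3],"turn":0,"grip":3},{"slide":[0,0,-6],"turn":0,"grip":3},{"slide":[0,0,-10],"turn":0,"grip":3},{"slide":[0,0,-14],"turn":0,"grip":3},{"slide":[-2,0,-16],"turn":0,"grip":3},{"slide":[-2,0,-16],"turn":0,"grip":3},{"slide":[-2,0,-16],"turn":0,"grip":3},{"slide":[-2,0,-16],"turn":0,"grip":3},{"slide":[-2,0,-16],"turn":0,"grip":3}]'
python3 - <<'E'
from h import *
t,dd=ctrl.read_camera('side');cv2.imwrite('pics/s3.png',cv2.resize(t[130:300,230:400],(600,600))[:,:,::-1])
p,d,pc,c,hsv=scene('w16')
red=((hsv[...,0]<6)|(hsv[...,0]>174))&(hsv[...,1]>150)&(hsv[...,2]>60)
m=red&(d>0)&(abs(c[...,0])<.03)&(abs(c[...,1]+.22)<.03)&(pc[...,2]>.24)&(pc[...,2]<.3);print('tab',m.sum(),wc(pc[m]).min(0),wc(pc[m]).max(0),pc[m][:,2].max())
m=(d>0)&(abs(c[...,0])<.05)&(abs(c[...,1]+.22)<.03)&(pc[...,2]>.03)&(pc[...,2]<.15)
for lo in np.arange(.03,.15,.02):
    k=m&(abs(pc[...,2]-lo-.01)<.01)
    if k.any(): print(lo.round(2),k.sum(),wc(pc[k]).mean(0).round(4),wc(pc[k]).min(0).round(4),wc(pc[k]).max(0).round(4))
E
```

```text
time: 37.4
eef_pos: [0.4874, -0.2245, 0.2277]
tcp_rot: [0.723, 0.691, -0.0, -0.0]
contact_force: [0.4, -0.4, -1.1]
opening: 0.109
finger_force: 60.5
time: 39.2
eef_pos: [0.4862, -0.2437, 0.3858]
tcp_rot: [0.723, 0.691, -0.0, -0.002]
contact_force: [0.4, -0.4, 1.0]
opening: 0.35
finger_force: 0.0
tab 336 [-0.00443636 -0.2325836 ] [ 0.00576526 -0.20967864] 0.260329533067004
0.03 56 [ 0.003  -0.2164] [-0.0421 -0.2187] [ 0.0478 -0.2142]
0.05 111 [ 0.0026 -0.2166] [-0.0424 -0.2187] [ 0.0469 -0.2142]
0.07 108 [ 0.0025 -0.2169] [-0.0422 -0.2189] [ 0.046  -0.2145]
0.09 122 [ 0.0022 -0.2171] [-0.0429 -0.2192] [ 0.0464 -0.2147]
0.11 138 [-2.000e-04 -2.177e-01] [-0.0436 -0.2211] [ 0.0457 -0.2148]
0.13 480 [ 0.0003 -0.2195] [-0.0444 -0.2259] [ 0.0454 -0.2065]
```

View pics/s3.png

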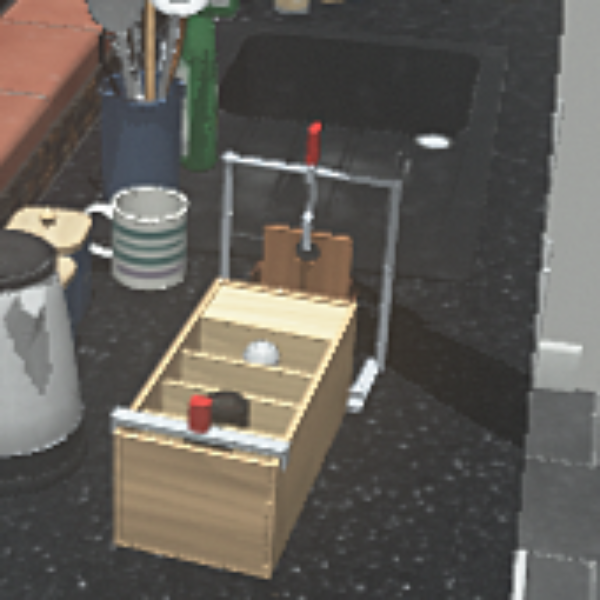

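The side view shows the hook on the rail at (313,170) and the board hanging upright by its hole at (308,252); the bar is at the far end. One second to settle, then hand in.

```bash
python3 -m inch '[{"slide":[0,0,0],"turn":0,"grip":3},{"slide":[0,0,0],"turn":0,"grip":3},{"slide":[0,0,0],"turn":0,"grip":3},{"slide":[0,0,0],"turn":0,"grip":3},{"slide":[0,0,0],"turn":0,"grip":3},{"slide":[0,0,0],"turn":0,"grip":3},{"slide":[0,0,0],"turn":0,"grip":3},{"slide":[0,0,0],"turn":0,"grip":3},{"slide":[0,0,0],"turn":0,"grip":3},{"slide":[0,0,0],"turn":0,"grip":3},{"slide":[0,0,0],"turn":0,"grip":3},{"slide":[0,0,0],"turn":0,"grip":3}]'
python3 -c "
from plant import ctrl
print(ctrl.sign_off())"
```

```text
time: 40.5
eef_pos: [0.4866, -0.2445, 0.3878]
tcp_rot: [0.723, 0.691, 0.0, -0.0]
contact_force: [0.4, 0.3, 0.4]
opening: 0.348
finger_force: 0.0
the job is handed in; nothing more can be done
None
```

The job is handed in at 40.5 s (sign-off returned no verdict): the three jars present (two spice jars and the salt shaker) stand in the slots below the rim, the check bar is against its far stop, and the hook and board hang on the rail, with the mug and tumbler left alone.

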